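# Make up a distilling kit and a filtering kit

## Robot

A 6-joint arm with a two-finger parallel gripper is mounted at the origin on the work surface. World frame = base frame: x ahead of the robot, y to its left, z up, the work surface at z = 0. Lengths are in m, angles in rad, forces in N, time in s.
With the tool pointing down it reaches from about 0.325 to 0.9 m from the base axis. Payload 6.1 kg.
Tool frame: the origin (TCP) lies between the finger pads; the fingertips stand 11 mm ahead of it and the grasp point (between the pads) lies 8 mm behind it; z points along the fingers, y is the line along which they close (so a half turn about z gives the same grasp; the last joint's range is limited). The gripper opens to 85 mm and grips with 20 to 120 N. Pads are 22 mm wide; open, the fingers measure 114 mm over their backs; the gripper's body (76 mm by 85 mm) begins 54 mm behind the grasp point. The pads swing forward as they close: fully open they stand 13 mm farther back than shut.
Start: joints at [-0.126, 0.22, 1.526, -0, 1.395, -0.126], TCP at [0.625, -0, 0.242] pointing down, gripper open.
Joint ranges: [-2.98, 2.98], [-0.91, 2.08], [0.09, 2.57], [-1.24, 4.39], [0.2, 2.65], [-2.68, 2.68]. Speed limits (rad/s): [2.57, 2.57, 3.01, 3.14, 3.14, 3.14].

## Interface

Orientations are given as a unit quaternion [x, y, z, w].
In Python, from bench import robot gives the robot as it stands. The module is installed in compiled form; this text tells all that it offers.
- The arm moves only by the shell command python3 -m pendant 'ROWS' [FORCE]. ROWS is JSON, a list of rows, each an object with "slide": the shift along the tool's x, y, z in units of 20 mm (1.0 is 20 mm), a list of three; "rot": the turn, a rotation vector about the tool's x, y, z in units of 0.1 rad (1.0 is 0.1 rad), a list of three; "gripper": the opening, from -1 (shut) to 1 (fully open). A call has 1 to 8 rows; each row shifts and turns the commanded pose from where the row before left it, along the tool's axes as they then stand; what a row does not reach is not made up. A row lasts 1/12 s, in which the tool goes at most 41.7 mm and 7.16 degrees, less where a joint would pass 70% of its speed; a pose out of reach is approached as far as the arm can. A call with a number of a shift or a turn outside -1 to 1 is refused whole. A call with a gripper value outside its range is refused whole. The fingers move at their own pace and stop on an object; FORCE is the grip in N (left out, the last holds). Time passes only in rows, so rows that do not move let the fingers close. It gives the time, the measured TCP pose, the force, the opening and the grip force at its end, in the units of the state.
- robot.read_state(): the state, without advancing time (a new reading comes with each control period).
- robot.capture(name): name is "scene" or "side" or "wrist"; returns (picture, depth): 384x512x3 uint8, red, green, blue; 384x512 float32, m along the optical axis (not along the pixel's ray), 0 where there is no reading.
- robot.get_calibration(name): a dict with "fx", "fy", "cx", "cy" (pixels), "camera_from_world" (4x4, takes a point from world to camera coordinates). Camera axes: x right, y down, z forward; pixel columns grow to the right and rows downward; lengths in m; the calibration is good to about 2 mm. A picture is of the moment at which its call begins: read the wrist's pose just before it. get_calibration takes no time and is no camera call; for the wrist camera it gives the pose at the moment of the call.
- robot.hand_in(): hands the job in; it is judged then, once.
Trained networks look in the newest picture that a camera, given by its name, has taken for a name from the list of things; names that differ only in an ending like _2 or _b are one class to them, and where a whole thing is asked for, a point or a joint stands for the part that bears it (a point fixed in the world has none). Each returns a list of dicts, best first, with "score" (0 to 1); they miss things now and then, are a little off and sometimes report something else, mostly with a low value. They report only what shows in the picture. A call takes as long as a camera call. They do not tell look-alikes from the thing itself.
- robot.spot_in(camera, query): "centre" ([column, row] in pixels, amid what is visible of it).
- robot.trace(camera, query): "mask" (384x512 bool, what is visible of it) and "centre" ([column, row] in pixels, amid what is visible of it).
- robot.place_of(camera, query): "centre" ([column, row] in pixels: a listed point, or the origin of a listed thing).
The state is a dict: "t": time; "q": joint angles; "dq": joint speeds; "effort": joint torques, N m; "position": TCP position; "tool_rot": TCP orientation; "contact_force": force on the tool from outside, world axes, zero at the start; "wrist_torque": the same for the moment, N m; "finger_gap": opening from 0.0 (shut) to 1.0 (fully open); "grasp_force": force on a finger pad.
Only numpy, scipy, OpenCV 4.12 (cv2) and the standard library are available. Lean on these libraries where they do the work, as an engineer would, in place of code of your own. Each camera call takes 0.05 s, during which the arm holds its last target. There are 200 camera calls.

## Task

Make up two kits from the stock: in the divided tray the distilling kit (the cork ring in the larger bay, the round flask seated upright on the ring, the small jar in the smaller bay), and in the plain undivided tray the filtering kit (the filter flask and the funnel standing side by side, the funnel on its rim with its stem up, as it stands now). Set the glass and the porcelain down gently, without dropping them, and leave the large jar and the wash bottle where they are.

Things in the scene. Friction and masses are not known exactly. Their poses are not given: they have to be found in the camera images.
- divided_tray: grey plastic tray fixed to the bench, 178 x 108 mm, long along its x axis. Origin: centre of its underside. Floor 4 mm thick; 4 mm walls, 22 mm high above the bench. A cross wall as high makes two bays: the larger (100 x 100 mm inside) centred 35 mm from the origin towards -x, the smaller (66 mm along x, 100 mm along y) centred 52 mm from the origin towards +x
- steel_tray: plain undivided stainless steel tray fixed to the bench, 208 x 112 mm outside, 200 x 104 mm inside, long along its x axis. Origin: centre of its underside. Floor 4 mm thick, walls 4 mm thick and 22 mm high above the bench
- cork_ring: cork flask ring lying flat on the bench: outside diameter 68 mm, hole diameter 40 mm, height 30 mm, 30 g. Origin: centre of its underside, z up
- round_flask: round-bottomed flask of brown glass, 70 g. Origin: its lowest point, z up along the neck. Ball 64 mm in diameter, neck 26 mm in diameter from 62 to 104 mm up, rim 33 mm in diameter at 104 to 110 mm. It starts in the wooden stand, lowest point about 20 mm above the bench; seated on the cork ring, its lowest point is about 23 mm above the ring's underside, and it leans if pushed sideways
- flask_stand: square block of pale wood fixed to the bench, 90 x 90 mm and 30 mm high, with a round hole 46 mm in diameter in which the round flask sits at the start. Origin: centre of its underside
- filter_flask: conical filter flask of clear glass, upright, 160 g. Origin: centre of its underside, z up. Base 68 mm in diameter, tapering from 10 mm up to a straight neck 30 mm in diameter from 74 to 106 mm, rim 35 mm in diameter at 106 to 112 mm. A side arm 9 mm thick leaves the neck along the body's +x axis at 80 mm height and ends 47 mm from the axis
- buchner_funnel: white porcelain filter funnel standing upside down on its rim: bowl 70 mm in diameter and 36 mm high, a sloping shoulder up to 54 mm, then an upright stem 20 mm in diameter at its foot and 18 mm at its end, which is 96 mm high; 150 g. Origin: centre of the rim it stands on, z up the stem
- small_jar: small white screw-top jar with a black lid, 44 mm in diameter (lid 46 mm), 56 mm high, lid from 39 mm up, 90 g. Origin: centre of its underside, z up
- large_jar: the large jar of the same kind, 68 mm in diameter (lid 70 mm), 96 mm high, 380 g: not wanted, must stay. Origin: centre of its underside
- wash_bottle: white bottle with an orange cap, 60 mm in diameter, 140 mm high, 300 g: not wanted, must stay. Origin: centre of its underside
Things that resemble listed ones, but are neither listed nor needed, are in the scene too. What is shaped like the round_flask but purple or yellow is not meant.

How it is judged:
At the end, for the whole second after the job is handed in: Ring flat in larger bay (centred within 20 mm); round flask on ring (10 mm off axis, 18-28 mm above ring base, under 15 deg tilt); small jar on floor of smaller bay (within 16 mm along, 33 mm across); filter flask and funnel (stem up) on plain tray floor; others upright within 4.5 deg, at rest (x of cork_ring in the frame of divided_tray between -0.055 and -0.015 m and y of cork_ring in the frame of divided_tray between -0.02 and 0.02 m and z of cork_ring in the frame of divided_tray between 0.001 and 0.008 m and horizontal distance between round_flask and cork_ring below 0.01 m and z of round_flask in the frame of cork_ring between 0.018 and 0.028 m and x of small_jar in the frame of divided_tray between 0.036 and 0.068 m and y of small_jar in the frame of divided_tray between -0.033 and 0.033 m and z of small_jar in the frame of divided_tray between 0.001 and 0.008 m and x of buchner_funnel in the frame of steel_tray between -0.072 and 0.072 m and y of buchner_funnel in the frame of steel_tray between -0.024 and 0.024 m and z of buchner_funnel in the frame of steel_tray between 0.001 and 0.008 m and x of filter_flask in the frame of steel_tray between -0.072 and 0.072 m and y of filter_flask in the frame of steel_tray between -0.024 and 0.024 m and z of filter_flask in the frame of steel_tray between 0.001 and 0.008 m and angle between each of cork_ring, small_jar, buchner_funnel, filter_flask's own z axis and vertical below 0.08 rad and linear speed of each of cork_ring, round_flask, small_jar, buchner_funnel, filter_flask below 0.02 m/s and angle between round_flask's own z axis and vertical below 0.26 rad); the robot touches nothing.
It fails at once if the large jar is shifted by more than 25 mm or tipped (distance of large_jar from where it was at the start of the episode above 0.025 m or angle between large_jar's own z axis and vertical above 0.3 rad).
It fails at once if the wash bottle is shifted by more than 25 mm or tipped (distance of wash_bottle from where it was at the start of the episode above 0.025 m or angle between wash_bottle's own z axis and vertical above 0.3 rad).
It fails at once if a flask or the funnel is tipped by more than 45 degrees (angle between any of round_flask, filter_flask, buchner_funnel's own z axis and vertical above 0.785 rad).
It fails at once if a flask or the funnel is slammed down on a tray or the ring (pressed on it with more than 60 N) (contact force between round_flask and cork_ring above 60 N or contact force between round_flask and divided_tray above 60 N or contact force between any of filter_flask, buchner_funnel and steel_tray above 60 N).
It fails at once if a flask or the funnel is dropped (moves faster than 0.45 m/s, a fall of 10 mm, while no finger touches it) ((linear speed of round_flask above 0.45 m/s and contact force between round_flask and the fingers below 0.05 N) or (linear speed of filter_flask above 0.45 m/s and contact force between filter_flask and the fingers below 0.05 N) or (linear speed of buchner_funnel above 0.45 m/s and contact force between buchner_funnel and the fingers below 0.05 N)).
It also fails if it takes over 144 s, if anything falls off the work surface, if the arm or the gripper's body presses on something with over 40 N, if the wrist force passes 120 N, or if a joint passes its speed limit or range.

## Working session

There is one attempt and no reset: what is moved stays moved. The work goes in short steps, Python scripts to look and compute and a shell command to move; the robot and the scene stay as the last step left them, time stands still between calls to the robot, and variables do not carry over. Pictures are saved under pics/ and viewed, at most 14 in all, crops included, and the job is handed in when it is done.

```bash
mkdir -p pics
cat > h.py <<'E'
import numpy as np, cv2
from bench import robot
def world(cal,c,r,d):
    p=np.array([(c-cal['cx'])/cal['fx']*d,(r-cal['cy'])/cal['fy']*d,d,1.0])
    return (np.linalg.inv(np.array(cal['camera_from_world']))@p)[:3]
def cloud(cal,depth,mask=None):
    m=depth>0
    if mask is not None: m&=mask
    r,c=np.nonzero(m); d=depth[r,c]
    P=np.stack([(c-cal['cx'])/cal['fx']*d,(r-cal['cy'])/cal['fy']*d,d,np.ones_like(d)])
    return (np.linalg.inv(np.array(cal['camera_from_world']))@P)[:3].T, r, c
def save(name,im): cv2.imwrite(f'pics/{name}.png',im[:,:,::-1])
E
python3 - <<'E'
from h import *
names="divided_tray steel_tray cork_ring round_flask flask_stand filter_flask buchner_funnel small_jar large_jar wash_bottle".split()
for cam in ("scene","side"):
    im,d=robot.capture(cam); save(cam,im); np.savez(f'{cam}.npz',im=im,d=d)
    cal=robot.get_calibration(cam)
    print(cam, np.round(np.linalg.inv(np.array(cal['camera_from_world']))[:3,3],2))
    for n in names:
        for x in robot.trace(cam,n)[:3]:
            P,_,_=cloud(cal,d,x['mask'])
            print(n,round(x['score'],2),np.round(x['centre']).astype(int),x['mask'].sum(), 'med',np.round(np.median(P,0),3),'lo',np.round(np.percentile(P,3,0),3),'hi',np.round(np.percentile(P,97,0),3))
print(robot.read_state()['t'])
E
```

```text
scene [1.62 0.27 0.78]
divided_tray 0.72 [367 206] 490 med [0.587 0.367 0.076] lo [0.473 0.34  0.025] hi [0.606 0.395 0.131]
divided_tray 0.63 [198 197] 1401 med [ 0.565 -0.164  0.007] lo [ 0.461 -0.215  0.   ] hi [ 0.641 -0.104  0.024]
steel_tray 0.64 [299 215] 1832 med [0.561 0.17  0.005] lo [0.454 0.115 0.001] hi [0.665 0.228 0.023]
cork_ring 0.65 [159 176] 273 med [ 0.461 -0.347  0.024] lo [ 0.422 -0.377  0.004] hi [ 0.482 -0.317  0.032]
round_flask 0.96 [396 248] 654 med [0.722 0.445 0.054] lo [0.701 0.42  0.019] hi [0.739 0.471 0.111]
round_flask 0.71 [361 238] 598 med [0.705 0.349 0.054] lo [0.684 0.324 0.018] hi [0.722 0.375 0.111]
round_flask 0.63 [370 205] 443 med [0.588 0.368 0.076] lo [0.567 0.34  0.047] hi [0.604 0.394 0.131]
flask_stand 0.84 [371 228] 416 med [0.606 0.38  0.028] lo [0.539 0.32  0.001] hi [0.624 0.415 0.033]
filter_flask 0.88 [139 184] 583 med [ 0.572 -0.359  0.044] lo [ 0.454 -0.402 -0.001] hi [ 0.592 -0.334  0.113]
buchner_funnel 0.78 [251 200] 329 med [0.588 0.016 0.044] lo [ 0.567 -0.017  0.004] hi [0.608 0.038 0.096]
small_jar 0.63 [360 196] 173 med
[... 1165 characters left out ...]
ed [0.558 0.395 0.03 ] lo [0.529 0.324 0.007] hi [0.617 0.414 0.034]
filter_flask 0.79 [273  99] 470 med [ 0.559 -0.354  0.046] lo [ 0.532 -0.378  0.003] hi [ 0.586 -0.335  0.114]
buchner_funnel 0.87 [243 184] 534 med [0.575 0.018 0.04 ] lo [ 0.548 -0.011  0.002] hi [0.607 0.037 0.092]
small_jar 0.94 [258 294] 422 med [0.452 0.364 0.055] lo [0.433 0.335 0.008] hi [0.473 0.376 0.06 ]
large_jar 0.64 [202 170] 793 med [0.701 0.026 0.08 ] lo [ 0.675 -0.018  0.009] hi [0.736 0.04  0.099]
wash_bottle 0.82 [292 182] 772 med [0.434 0.011 0.084] lo [ 0.408 -0.017  0.007] hi [0.463 0.022 0.141]
wash_bottle 0.73 [235 231] 3109 med [0.56  0.165 0.006] lo [ 0.457  0.112 -0.   ] hi [0.662 0.227 0.025]
1.1
```

Run:
```python
import cv2,numpy as np
a=cv2.imread('pics/scene.png');b=cv2.imread('pics/side.png')
cv2.imwrite('pics/scene2.png',cv2.resize(a[120:320,80:460],(798,420)))
cv2.imwrite('pics/side2.png',cv2.resize(b[60:380,80:400],(600,600)))
```

```text
(no output)
```

View pics/scene2.png

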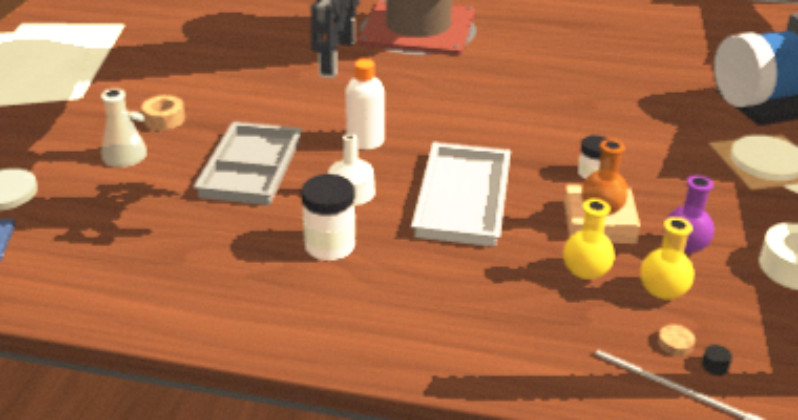

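View pics/side2.png

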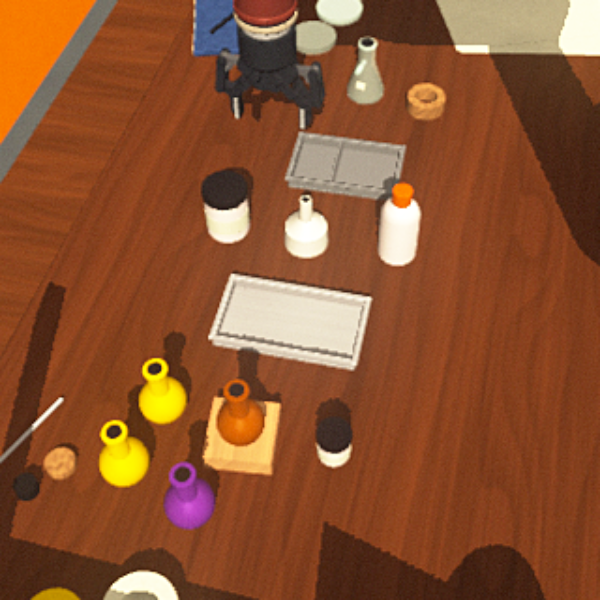

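The brown flask sits in the wooden stand. Two yellow flasks and one purple one near it are decoys. The divided tray's larger bay faces the robot (lower x). Next I'll get precise fits.

```bash
cat > fit.py <<'E'
from h import *
from scipy.optimize import least_squares
def clouds(cams=("scene","side")):
    o={}
    for c in cams:
        z=np.load(f'{c}.npz'); o[c]=cloud(robot.get_calibration(c),z['d'])[0]
    return o
def circ(P,xy,z0,z1,R,rad):
    m=(np.hypot(*(P[:,:2]-xy).T)<rad)&(P[:,2]>z0)&(P[:,2]<z1); Q=P[m]
    if len(Q)<5: return None,len(Q)
    s=least_squares(lambda p:np.hypot(Q[:,0]-p[0],Q[:,1]-p[1])-R,xy,loss='soft_l1',f_scale=.002)
    return np.round(s.x,4),len(Q)
E
python3 - <<'E'
from fit import *
C=clouds()
T={'filter neck':((.56,-.355),.09,.104,.015,.024),'filter base':((.56,-.355),.003,.011,.034,.05),
'ring':((.449,-.348),.006,.026,.034,.045),
'jar':((.457,.35),.008,.036,.022,.035),'jarlid':((.457,.35),.042,.053,.023,.035),
'rflask neck':((.577,.37),.088,.12,.013,.022),'ball':((.577,.37),.048,.056,.032,.04),
'funnel bowl':((.578,.018),.006,.034,.035,.045),'stem':((.578,.018),.06,.094,.0095,.02)}
for n,(xy,a,b,R,rad) in T.items():
    A=np.concatenate(list(C.values()))
    print(n,[circ(P,xy,a,b,R,rad) for P in (*C.values(),A)])
for n,xy,hl in (('div',(.553,-.162),.12),('steel',(.56,.17),.13)):
    for c,P in C.items():
        Q=P[(abs(P[:,0]-xy[0])<hl)&(abs(P[:,1]-xy[1])<.075)&(P[:,2]>.019)&(P[:,2]<.03)]
        print(n,c,len(Q),cv2.minAreaRect((Q[:,:2]*1000).astype(np.float32)))
for c,P in C.items():
    Q=P[(P[:,2]>.074)&(P[:,2]<.087)&(np.hypot(P[:,0]-.56,P[:,1]+.355)<.055)&(np.hypot(P[:,0]-.56,P[:,1]+.355)>.022)]
    print('arm',c,len(Q),np.round(Q.mean(0),4) if len(Q) else '', np.round(Q[:6],3))
s=robot.read_state(); print(s)
E
```

```text
filter neck [(array([ 0.5585, -0.3683]), 35), (array([ 0.5577, -0.3474]), 26), (array([ 0.56  , -0.3703]), 61)]
filter base [(array([ 0.5588, -0.369 ]), 50), (array([ 0.5627, -0.3656]), 67), (array([ 0.5595, -0.3679]), 117)]
ring [(array([ 0.4468, -0.3492]), 132), (array([ 0.4482, -0.3513]), 141), (array([ 0.4476, -0.3505]), 273)]
jar [(array([0.4513, 0.3566]), 61), (array([0.4543, 0.3535]), 97), (array([0.4525, 0.3541]), 158)]
jarlid [(array([0.4526, 0.3562]), 33), (array([0.4538, 0.3527]), 55), (array([0.4529, 0.3534]), 88)]
rflask neck [(array([0.5748, 0.3675]), 88), (array([0.576, 0.365]), 72), (array([0.5753, 0.3657]), 160)]
ball [(array([0.5738, 0.3679]), 32), (array([0.5767, 0.3644]), 40), (array([0.576 , 0.3653]), 72)]
funnel bowl [(array([0.5765, 0.0039]), 72), (array([0.5803, 0.0009]), 150), (array([0.5801, 0.0012]), 222)]
stem [(array([0.5773, 0.0049]), 48), (array([0.5823, 0.0159]), 63), (array([0.5855, 0.0158]), 111)]
div scene 340 ((550.595703125, -159.78842163085938), (194.66502380371094, 118.23606872558594), 2.71171498298645)
div side 401 ((551.8011474609375, -161.426
[... 699 characters left out ...]
-1.26095580e-01,  2.20396745e-01,  1.52650061e+00,  3.88046215e-06,
        1.39471348e+00, -1.26106293e-01]), 'dq': array([ 1.94959399e-04, -5.17371062e-04,  9.03892069e-04,  3.95067546e-05,
       -2.12443311e-03, -6.32220582e-04]), 'effort': array([ 1.79966187e-04, -4.96863377e+01, -3.89739811e+01, -1.11504762e-04,
        8.34103430e-04,  8.10718916e-06]), 'position': array([6.24988447e-01, 1.64284612e-06, 2.42301336e-01]), 'tool_rot': array([ 7.07103234e-01,  7.07110328e-01, -4.05750789e-06, -8.35405772e-06]), 'contact_force': array([ 0.02478545, -0.99510934, -0.72639584]), 'wrist_torque': array([0.04174133, 0.04602294, 0.02800081]), 'grasp_force': 0.0, 'finger_gap': 1.0015154545142442}
```

```bash
python3 -m pendant '[{"slide":[-0.92,-0.17,0],"rot":[0,0,0],"gripper":1},{"slide":[-0.92,-0.17,0],"rot":[0,0,0],"gripper":1},{"slide":[-0.92,-0.17,0],"rot":[0,0,0],"gripper":1},{"slide":[-0.92,-0.17,0],"rot":[0,0,0],"gripper":1},{"slide":[-0.92,-0.17,0],"rot":[0,0,0],"gripper":1},{"slide":[-0.92,-0.17,0],"rot":[0,0,0],"gripper":1},{"slide":[-0.92,-0.17,0],"rot":[0,0,0],"gripper":1}]' 40
python3 -m pendant '[{"slide":[-0.92,-0.17,0],"rot":[0,0,0],"gripper":1},{"slide":[-0.92,-0.17,0],"rot":[0,0,0],"gripper":1},{"slide":[-0.92,-0.17,0],"rot":[0,0,0],"gripper":1},{"slide":[-0.92,-0.17,0],"rot":[0,0,0],"gripper":1},{"slide":[-0.92,-0.17,0],"rot":[0,0,0],"gripper":1},{"slide":[-0.92,-0.17,0],"rot":[0,0,0],"gripper":1},{"slide":[-0.92,-0.17,0],"rot":[0,0,0],"gripper":1}]'
python3 - <<'E'
from fit import *
import time
cal=robot.get_calibration('wrist'); im,d=robot.capture('wrist'); save('w1',im)
P,_,_=cloud(cal,d); np.save('w1.npy',P)
for n in ('filter_flask','cork_ring'):
    for x in robot.trace('wrist',n)[:2]: print(n,x['score'],x['centre'])
for n,(xy,a,b,R,rad) in {'rim':((.559,-.368),.108,.118,.0165,.022),'neck':((.559,-.368),.09,.104,.015,.024),'ring':((.4475,-.35),.025,.035,.034,.045)}.items():
    print(n,circ(P,np.array(xy),a,b,R,rad)); 
    Q=P[(np.hypot(*(P[:,:2]-xy).T)<rad)&(P[:,2]>a)&(P[:,2]<b)]
    if len(Q): print(np.round((Q.min(0)+Q.max(0))/2,4))
print(robot.read_state()['position'])
E
```

```text
t: 1.68
position: [0.601, -0.1297, 0.2424]
tool_rot: [0.707, 0.707, 0.0, 0.0]
contact_force: [-0.6, 0.2, -1.1]
finger_gap: 1.005
grasp_force: 0.0
t: 2.27
position: [0.5772, -0.2585, 0.2423]
tool_rot: [0.707, 0.707, 0.0, 0.0]
contact_force: [-0.1, -0.6, 0.2]
finger_gap: 1.002
grasp_force: 0.0
filter_flask 0.56 [234.2, 268.8]
cork_ring 0.59 [141.3, 237.6]
cork_ring 0.34 [223.1, 62.4]
rim (array([ 0.5586, -0.3708]), 973)
[ 0.5585 -0.3698  0.1106]
neck (array([ 0.5585, -0.3707]), 221)
[ 0.5586 -0.3613  0.0968]
ring (array([ 0.4463, -0.3572]), 1525)
[ 0.4446 -0.351   0.0282]
[ 0.57704908 -0.25870001  0.24219515]
```

View pics/w1.png

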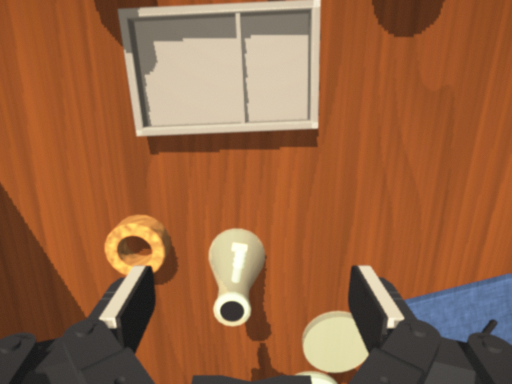

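The wrist view shows the filter flask (rim at 233,308), with its side arm running up the image (+y). The cork ring is at (137,247) and the divided tray is at the top. I'll grasp the filter flask by the neck, with the fingers closing along world x.

```bash
python3 -m pendant '[{"slide":[-0.8,-0.13,0],"rot":[0,0,0],"gripper":1},{"slide":[-0.8,-0.13,0],"rot":[0,0,0],"gripper":1},{"slide":[-0.8,-0.13,0],"rot":[0,0,0],"gripper":1},{"slide":[-0.8,-0.13,0],"rot":[0,0,0],"gripper":1},{"slide":[-0.8,-0.13,0],"rot":[0,0,0],"gripper":1},{"slide":[-0.8,-0.13,0],"rot":[0,0,0],"gripper":1},{"slide":[-0.77,-0.14,0],"rot":[0,0,0],"gripper":1},{"slide":[0,0,0],"rot":[0,0,0],"gripper":1}]' 40
python3 -m pendant '[{"slide":[0,0,1],"rot":[0,0,0],"gripper":1},{"slide":[0,0,1],"rot":[0,0,0],"gripper":1},{"slide":[0,0,1],"rot":[0,0,0],"gripper":1},{"slide":[0,0,1],"rot":[0,0,0],"gripper":1},{"slide":[0,0,1],"rot":[0,0,0],"gripper":1},{"slide":[0,0,1],"rot":[0,0,0],"gripper":1},{"slide":[0,0,1],"rot":[0,0,0],"gripper":1},{"slide":[0,0,0.8],"rot":[0,0,0],"gripper":1}]'
python3 -m pendant '[{"slide":[0,0,0],"rot":[0,0,0],"gripper":0.2},{"slide":[0,0,0],"rot":[0,0,0],"gripper":-1},{"slide":[0,0,0],"rot":[0,0,0],"gripper":-1},{"slide":[0,0,0],"rot":[0,0,0],"gripper":-1},{"slide":[0,0,0],"rot":[0,0,0],"gripper":-1},{"slide":[0,0,0],"rot":[0,0,0],"gripper":-1},{"slide":[0,0,0],"rot":[0,0,0],"gripper":-1},{"slide":[0,0,0],"rot":[0,0,0],"gripper":-1}]' 40
python3 - <<'E'
from h import *
P=np.load('w1.npy')
Q=P[(abs(P[:,0]-.551)<.12)&(abs(P[:,1]+.16)<.07)&(P[:,2]>.015)&(P[:,2]<.03)]
print(cv2.minAreaRect((Q[:,:2]*1000).astype(np.float32)))
E
```

```text
t: 3.08
position: [0.5578, -0.3728, 0.2421]
tool_rot: [0.708, 0.706, -0.001, 0.0]
contact_force: [-0.5, -1.0, -0.3]
finger_gap: 1.003
grasp_force: 0.0
t: 3.75
position: [0.5585, -0.3685, 0.0844]
tool_rot: [0.707, 0.707, 0.0, -0.001]
contact_force: [0.0, -0.4, -1.1]
finger_gap: 1.0
grasp_force: 0.0
t: 4.42
position: [0.5599, -0.3699, 0.0884]
tool_rot: [0.707, 0.707, 0.0, 0.002]
contact_force: [-0.8, -0.5, 6.5]
finger_gap: 0.39
grasp_force: 39.4
((548.658447265625, -162.30099487304688), (186.66824340820312, 116.34585571289062), 2.457117795944214)
```

The fingertips touched the cone as they swung forward. I'll open, move 9 mm higher, and regrip.

```bash
python3 -m pendant '[{"slide":[0,0,0],"rot":[0,0,0],"gripper":0},{"slide":[0,0,0],"rot":[0,0,0],"gripper":0},{"slide":[0,0,-0.2],"rot":[0,0,0],"gripper":0},{"slide":[0,0,-0.25],"rot":[0,0,0],"gripper":0},{"slide":[0,0,0],"rot":[0,0,0],"gripper":0}]' 40
python3 -m pendant '[{"slide":[0,0,0],"rot":[0,0,0],"gripper":-1},{"slide":[0,0,0],"rot":[0,0,0],"gripper":-1},{"slide":[0,0,0],"rot":[0,0,0],"gripper":-1},{"slide":[0,0,0],"rot":[0,0,0],"gripper":-1},{"slide":[0,0,0],"rot":[0,0,0],"gripper":-1}]' 40
```

```text
t: 4.83
position: [0.5595, -0.3694, 0.0966]
tool_rot: [0.707, 0.707, 0.0, 0.001]
contact_force: [0.4, 0.2, 1.1]
finger_gap: 0.499
grasp_force: 0.0
t: 5.25
position: [0.5594, -0.3694, 0.0963]
tool_rot: [0.707, 0.707, 0.0, 0.001]
contact_force: [-0.7, 0.7, 5.7]
finger_gap: 0.387
grasp_force: 39.1
```

```bash
python3 -m pendant '[{"slide":[0,0,-0.3],"rot":[0,0,0],"gripper":-1},{"slide":[0,0,-0.6],"rot":[0,0,0],"gripper":-1},{"slide":[0,0,-0.6],"rot":[0,0,0],"gripper":-1},{"slide":[0,0,-0.6],"rot":[0,0,0],"gripper":-1},{"slide":[0,0,-0.6],"rot":[0,0,0],"gripper":-1},{"slide":[0,0,0],"rot":[0,0,0],"gripper":-1}]' 40
python3 - <<'E'
from h import *
im,d=robot.capture('side'); x=robot.trace('side','filter_flask')[:1]
print([(k['score'],k['centre']) for k in x])
save('s3',cv2.resize(im[40:200,180:360],(720,640))[:600])
P,_,_=cloud(robot.get_calibration('side'),d)
Q=P[(np.hypot(P[:,0]-.56,P[:,1]+.368)<.05)&(P[:,2]>.02)&(P[:,2]<.12)]
print(len(Q),np.round(Q.min(0),3),np.round(np.percentile(Q,2,0),3))
E
```

```text
t: 5.75
position: [0.5607, -0.3704, 0.1539]
tool_rot: [0.707, 0.707, 0.0, 0.003]
contact_force: [0.5, -1.1, -0.3]
finger_gap: 0.386
grasp_force: 39.9
[(0.61, [273.9, 88.3])]
316 [ 0.529 -0.387  0.052] [ 0.532 -0.377  0.06 ]
```

View pics/s3.png

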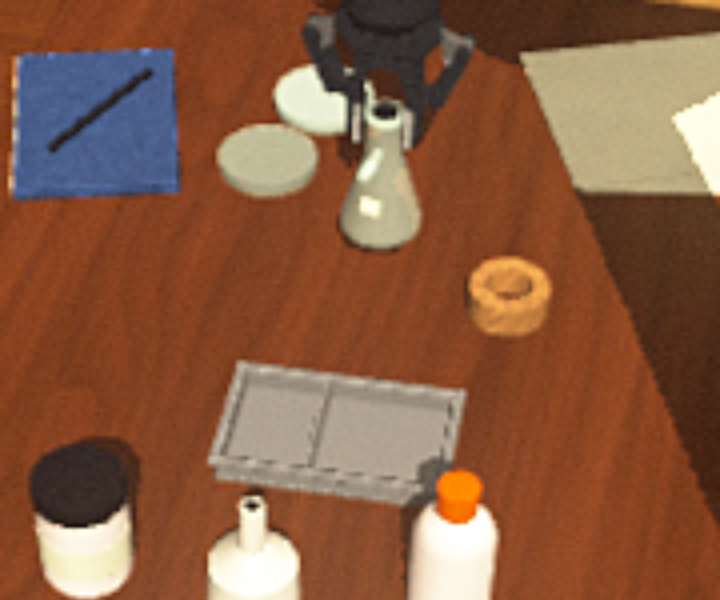

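The flask is lifted and upright (about 380,180 in the crop). Carrying it to the steel tray at a height that clears everything.

```bash
python3 -m pendant '[{"slide":[0.5,-0.04,-0.8],"rot":[0,0,0],"gripper":-1},{"slide":[0.9,-0.08,-0.8],"rot":[0,0,0],"gripper":-1},{"slide":[0.9,-0.08,-0.8],"rot":[0,0,0],"gripper":-1},{"slide":[0.9,-0.08,-0.8],"rot":[0,0,0],"gripper":-1},{"slide":[0.9,-0.08,-0.8],"rot":[0,0,0],"gripper":-1},{"slide":[0.9,-0.08,-0.8],"rot":[0,0,0],"gripper":-1},{"slide":[0.9,-0.08,0],"rot":[0,0,0],"gripper":-1},{"slide":[0.9,-0.08,0],"rot":[0,0,0],"gripper":-1}]'
python3 -m pendant '[{"slide":[0.9,-0.08,0],"rot":[0,0,0],"gripper":-1},{"slide":[0.9,-0.08,0],"rot":[0,0,0],"gripper":-1},{"slide":[0.9,-0.08,0],"rot":[0,0,0],"gripper":-1},{"slide":[0.9,-0.08,0],"rot":[0,0,0],"gripper":-1},{"slide":[0.9,-0.08,0],"rot":[0,0,0],"gripper":-1},{"slide":[0.9,-0.08,0],"rot":[0,0,0],"gripper":-1},{"slide":[0.9,-0.08,0],"rot":[0,0,0],"gripper":-1},{"slide":[0.9,-0.08,0],"rot":[0,0,0],"gripper":-1}]'
python3 -m pendant '[{"slide":[0.9,-0.08,0],"rot":[0,0,0],"gripper":-1},{"slide":[0.9,-0.08,0],"rot":[0,0,0],"gripper":-1},{"slide":[0.9,-0.08,0],"rot":[0,0,0],"gripper":-1},{"slide":[0.9,-0.08,0],"rot":[0,0,0],"gripper":-1},{"slide":[0.9,-0.08,0],"rot":[0,0,0],"gripper":-1},{"slide":[0.9,-0.08,0],"rot":[0,0,0],"gripper":-1},{"slide":[0.9,-0.08,0],"rot":[0,0,0],"gripper":-1},{"slide":[0.9,-0.08,0],"rot":[0,0,0],"gripper":-1}]'
python3 -m pendant '[{"slide":[0.9,-0.08,0],"rot":[0,0,0],"gripper":-1},{"slide":[0.9,-0.08,0],"rot":[0,0,0],"gripper":-1},{"slide":[0.9,-0.08,0],"rot":[0,0,0],"gripper":-1},{"slide":[0.9,-0.08,0],"rot":[0,0,0],"gripper":-1},{"slide":[0.9,-0.08,0],"rot":[0,0,0],"gripper":-1},{"slide":[0.5,0,0],"rot":[0,0,0],"gripper":-1},{"slide":[0.3,0,0],"rot":[0,0,0],"gripper":-1},{"slide":[0,0,0],"rot":[0,0,0],"gripper":-1}]'
```

```text
t: 6.52
position: [0.547, -0.232, 0.2454]
tool_rot: [0.707, 0.707, 0.0, 0.001]
contact_force: [-0.2, -0.9, -0.9]
finger_gap: 0.384
grasp_force: 40.1
t: 7.18
position: [0.5328, -0.0873, 0.2429]
tool_rot: [0.707, 0.707, -0.001, -0.002]
contact_force: [1.0, 0.4, -1.9]
finger_gap: 0.386
grasp_force: 40.1
t: 7.85
position: [0.5198, 0.0564, 0.2429]
tool_rot: [0.707, 0.707, -0.001, -0.001]
contact_force: [0.7, 0.4, -1.6]
finger_gap: 0.386
grasp_force: 40.1
t: 8.52
position: [0.5127, 0.1619, 0.2441]
tool_rot: [0.707, 0.708, -0.001, -0.001]
contact_force: [-0.2, 0.3, -1.3]
finger_gap: 0.383
grasp_force: 40.1
```

```bash
python3 -m pendant '[{"slide":[0.2,0,0.7],"rot":[0,0,0],"gripper":-1},{"slide":[0.15,0,1],"rot":[0,0,0],"gripper":-1},{"slide":[0,0,1],"rot":[0,0,0],"gripper":-1},{"slide":[0,0,1],"rot":[0,0,0],"gripper":-1},{"slide":[0,0,1],"rot":[0,0,0],"gripper":-1},{"slide":[0,0,1],"rot":[0,0,0],"gripper":-1},{"slide":[0,0,0.8],"rot":[0,0,0],"gripper":-1},{"slide":[0,0,0],"rot":[0,0,0],"gripper":-1}]'
python3 -m pendant '[{"slide":[0,0,0.15],"rot":[0,0,0],"gripper":-1},{"slide":[0,0,0.15],"rot":[0,0,0],"gripper":-1},{"slide":[0,0,0],"rot":[0,0,0],"gripper":-1}]'
```

```text
t: 9.18
position: [0.5105, 0.1665, 0.111]
tool_rot: [0.707, 0.707, -0.003, -0.002]
contact_force: [-0.4, -1.5, -1.6]
finger_gap: 0.389
grasp_force: 40.1
t: 9.43
position: [0.5141, 0.1678, 0.11]
tool_rot: [0.707, 0.707, 0.001, 0.0]
contact_force: [0.2, -0.1, -1.8]
finger_gap: 0.385
grasp_force: 40.1
```

```bash
python3 -m pendant '[{"slide":[0,0,0.15],"rot":[0,0,0],"gripper":-1},{"slide":[0,0,0.15],"rot":[0,0,0],"gripper":-1},{"slide":[0,0,0],"rot":[0,0,0],"gripper":-1}]'
python3 -m pendant '[{"slide":[0,0,0.08],"rot":[0,0,0],"gripper":-1},{"slide":[0,0,0],"rot":[0,0,0],"gripper":-1}]'
```

```text
t: 9.68
position: [0.5133, 0.168, 0.1032]
tool_rot: [0.707, 0.707, -0.0, 0.0]
contact_force: [0.2, 0.7, -2.2]
finger_gap: 0.384
grasp_force: 40.1
t: 9.85
position: [0.5133, 0.168, 0.1016]
tool_rot: [0.707, 0.707, -0.0, -0.0]
contact_force: [0.4, -0.3, -1.1]
finger_gap: 0.384
grasp_force: 40.1
```

```bash
python3 -m pendant '[{"slide":[0,0,0.06],"rot":[0,0,0],"gripper":-1},{"slide":[0,0,0],"rot":[0,0,0],"gripper":-1}]'
python3 -m pendant '[{"slide":[0,0,0.05],"rot":[0,0,0],"gripper":-1},{"slide":[0,0,0],"rot":[0,0,0],"gripper":-1}]'
```

```text
t: 10.02
position: [0.5134, 0.168, 0.1004]
tool_rot: [0.707, 0.707, 0.0, 0.0]
contact_force: [-0.8, 1.2, -0.6]
finger_gap: 0.385
grasp_force: 40.2
t: 10.18
position: [0.5138, 0.1682, 0.1004]
tool_rot: [0.707, 0.707, 0.0, 0.0]
contact_force: [-2.7, -0.5, 5.0]
finger_gap: 0.385
grasp_force: 40.4
```

```bash
python3 -m pendant '[{"slide":[0,0,0],"rot":[0,0,0],"gripper":-0.1},{"slide":[0,0,0],"rot":[0,0,0],"gripper":0.3},{"slide":[0,0,0],"rot":[0,0,0],"gripper":0.6},{"slide":[0,0,0],"rot":[0,0,0],"gripper":0.6},{"slide":[0,0,-0.3],"rot":[0,0,0],"gripper":0.6},{"slide":[0,0,-0.8],"rot":[0,0,0],"gripper":0.6},{"slide":[0,0,-0.9],"rot":[0,0,0],"gripper":0.6},{"slide":[0,0,-0.9],"rot":[0,0,0],"gripper":0.6}]'
python3 -m pendant '[{"slide":[-0.7,0.7,-0.9],"rot":[0,0,0],"gripper":0.6},{"slide":[-0.7,0.7,-0.9],"rot":[0,0,0],"gripper":0.6},{"slide":[-0.7,0.7,-0.9],"rot":[0,0,0],"gripper":0.6},{"slide":[-0.7,0.7,-0.9],"rot":[0,0,0],"gripper":0.6},{"slide":[-0.5,0.4,-0.6],"rot":[0,0,0],"gripper":0.6},{"slide":[0,0,0],"rot":[0,0,0],"gripper":0.6},{"slide":[0,0,0],"rot":[0,0,0],"gripper":0.6}]'
python3 - <<'E'
from fit import *
cal=robot.get_calibration('wrist'); im,d=robot.capture('wrist'); save('w2',im)
P,_,_=cloud(cal,d)
for n,(xy,a,b,R,rad) in {'stemtop':((.579,.003),.088,.1,.009,.02),'bowl':((.579,.003),.02,.035,.035,.045),'filter rim':((.513,.168),.108,.122,.0165,.024)}.items():
    Q=P[(np.hypot(*(P[:,:2]-xy).T)<rad)&(P[:,2]>a)&(P[:,2]<b)]
    print(n,circ(P,np.array(xy),a,b,R,rad),np.round((Q.min(0)+Q.max(0))/2,4) if len(Q) else '')
Q=P[(abs(P[:,0]-.56)<.125)&(abs(P[:,1]-.17)<.075)&(P[:,2]>.015)&(P[:,2]<.03)]
print(cv2.minAreaRect((Q[:,:2]*1000).astype(np.float32)),robot.read_state()['position'])
E
```

```text
t: 10.85
position: [0.5131, 0.1679, 0.1582]
tool_rot: [0.707, 0.707, -0.0, -0.0]
contact_force: [-0.4, -0.3, 0.2]
finger_gap: 0.799
grasp_force: 0.0
t: 11.43
position: [0.5778, 0.1018, 0.2421]
tool_rot: [0.708, 0.707, 0.001, 0.0]
contact_force: [-0.4, -0.2, -0.7]
finger_gap: 0.803
grasp_force: 0.0
stemtop (array([0.5767, 0.0032]), 315) [0.5767 0.0039 0.0929]
bowl (array([0.577, 0.001]), 359) [0.5768 0.0088 0.0275]
filter rim (array([0.5128, 0.166 ]), 1765) [0.5128 0.1667 0.1141]
((557.5835571289062, 168.94952392578125), (216.6399383544922, 120.47880554199219), 1.6030694246292114) [0.57678508 0.10227986 0.24089154]
```

View pics/w2.png

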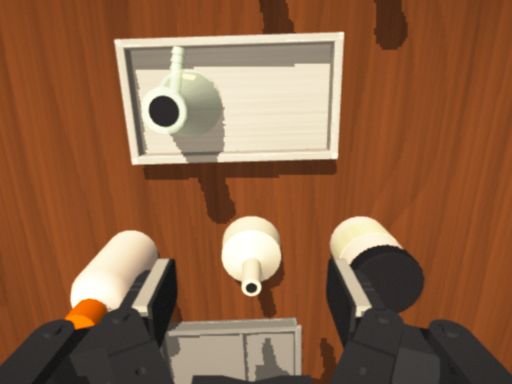

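The filter flask stands in the tray (rim at 165,110, arm up). The funnel stem is at (251,288), clear of the bottle and the large jar. Grasping the stem.

```bash
python3 -m pendant '[{"slide":[-0.8,0,0],"rot":[0,0,0],"gripper":0.6},{"slide":[-0.8,0,0],"rot":[0,0,0],"gripper":0.4},{"slide":[-0.9,0,0],"rot":[0,0,0],"gripper":0.4},{"slide":[-0.9,0,0],"rot":[0,0,0],"gripper":0.4},{"slide":[-0.9,0,0],"rot":[0,0,0],"gripper":0.4},{"slide":[-0.7,0,0],"rot":[0,0,0],"gripper":0.4},{"slide":[0,0,0],"rot":[0,0,0],"gripper":0.4}]'
python3 -m pendant '[{"slide":[0,0,1],"rot":[0,0,0],"gripper":0.4},{"slide":[0,0,1],"rot":[0,0,0],"gripper":0.4},{"slide":[0,0,1],"rot":[0,0,0],"gripper":0.4},{"slide":[0,0,1],"rot":[0,0,0],"gripper":0.4},{"slide":[0,0,1],"rot":[0,0,0],"gripper":0.4},{"slide":[0,0,1],"rot":[0,0,0],"gripper":0.4},{"slide":[0,0,1],"rot":[0,0,0],"gripper":0.4},{"slide":[0,0,0.8],"rot":[0,0,0],"gripper":0.4}]'
python3 -m pendant '[{"slide":[0,0,0],"rot":[0,0,0],"gripper":0},{"slide":[0,0,0],"rot":[0,0,0],"gripper":-0.5},{"slide":[0,0,0],"rot":[0,0,0],"gripper":-1},{"slide":[0,0,0],"rot":[0,0,0],"gripper":-1},{"slide":[0,0,0],"rot":[0,0,0],"gripper":-1},{"slide":[0,0,0],"rot":[0,0,0],"gripper":-1},{"slide":[0,0,0],"rot":[0,0,0],"gripper":-1},{"slide":[0,0,0],"rot":[0,0,0],"gripper":-1}]' 40
```

```text
t: 12.07
position: [0.5763, 0.0006, 0.2401]
tool_rot: [0.708, 0.707, -0.001, -0.001]
contact_force: [0.3, 0.2, -1.0]
finger_gap: 0.696
grasp_force: 0.0
t: 12.73
position: [0.5759, 0.0035, 0.0831]
tool_rot: [0.707, 0.707, -0.001, -0.001]
contact_force: [-0.2, 0.4, -0.0]
finger_gap: 0.698
grasp_force: 0.0
t: 13.4
position: [0.5781, 0.002, 0.0867]
tool_rot: [0.707, 0.707, 0.001, 0.001]
contact_force: [-1.7, 0.6, 6.3]
finger_gap: 0.202
grasp_force: 40.0
```

```bash
python3 -m pendant '[{"slide":[0,0,-0.4],"rot":[0,0,0],"gripper":-1},{"slide":[0,0,-0.8],"rot":[0,0,0],"gripper":-1},{"slide":[0,0,-0.9],"rot":[0,0,0],"gripper":-1},{"slide":[0,0,-0.9],"rot":[0,0,0],"gripper":-1},{"slide":[0.4,0.2,0],"rot":[0,0,0],"gripper":-1},{"slide":[0.8,0.35,0],"rot":[0,0,0],"gripper":-1},{"slide":[0.9,0.4,0],"rot":[0,0,0],"gripper":-1},{"slide":[0.9,0.4,0],"rot":[0,0,0],"gripper":-1}]'
python3 -m pendant '[{"slide":[0.9,0,0],"rot":[0,0,0],"gripper":-1},{"slide":[0.9,0,0],"rot":[0,0,0],"gripper":-1},{"slide":[0.9,0,0],"rot":[0,0,0],"gripper":-1},{"slide":[0.9,0,0],"rot":[0,0,0],"gripper":-1},{"slide":[0.9,0,0],"rot":[0,0,0],"gripper":-1},{"slide":[0.6,0,0],"rot":[0,0,0],"gripper":-1},{"slide":[0.35,0,0],"rot":[0,0,0],"gripper":-1},{"slide":[0,0,0],"rot":[0,0,0],"gripper":-1}]'
python3 -m pendant '[{"slide":[0,0,0],"rot":[0,0,0],"gripper":-1}]'
```

```text
t: 14.07
position: [0.6043, 0.0628, 0.1447]
tool_rot: [0.707, 0.707, -0.0, -0.0]
contact_force: [1.1, -0.5, -1.3]
finger_gap: 0.207
grasp_force: 39.4
t: 14.73
position: [0.604, 0.1724, 0.1448]
tool_rot: [0.707, 0.708, -0.0, -0.0]
contact_force: [0.1, 0.1, -1.4]
finger_gap: 0.206
grasp_force: 39.4
t: 14.82
position: [0.6042, 0.1709, 0.145]
tool_rot: [0.707, 0.707, -0.0, -0.0]
contact_force: [0.6, -1.0, -1.3]
finger_gap: 0.201
grasp_force: 39.4
```

```bash
python3 -m pendant '[{"slide":[0,0,0.6],"rot":[0,0,0],"gripper":-1},{"slide":[0,0,0.8],"rot":[0,0,0],"gripper":-1},{"slide":[0,0,0.6],"rot":[0,0,0],"gripper":-1},{"slide":[0,0,0.3],"rot":[0,0,0],"gripper":-1},{"slide":[0,0,0.1],"rot":[0,0,0],"gripper":-1},{"slide":[0,0,0.08],"rot":[0,0,0],"gripper":-1},{"slide":[0,0,0],"rot":[0,0,0],"gripper":-1}]'
python3 -m pendant '[{"slide":[0,0,0.08],"rot":[0,0,0],"gripper":-1},{"slide":[0,0,0.06],"rot":[0,0,0],"gripper":-1},{"slide":[0,0,0],"rot":[0,0,0],"gripper":-1}]'
```

```text
t: 15.4
position: [0.6046, 0.1708, 0.0959]
tool_rot: [0.707, 0.707, 0.0, 0.0]
contact_force: [0.4, -0.6, -1.2]
finger_gap: 0.205
grasp_force: 39.5
t: 15.65
position: [0.6046, 0.1711, 0.0934]
tool_rot: [0.707, 0.707, 0.0, 0.0]
contact_force: [-0.9, 0.2, -1.8]
finger_gap: 0.203
grasp_force: 39.5
```

```bash
python3 -m pendant '[{"slide":[0,0,0.05],"rot":[0,0,0],"gripper":-1},{"slide":[0,0,0],"rot":[0,0,0],"gripper":-1}]'
```

```text
t: 15.82
position: [0.6044, 0.1711, 0.0922]
tool_rot: [0.707, 0.707, 0.0, 0.0]
contact_force: [0.1, 0.7, -1.4]
finger_gap: 0.201
grasp_force: 39.5
```

```bash
python3 -m pendant '[{"slide":[0,0,0.06],"rot":[0,0,0],"gripper":-1},{"slide":[0,0,0],"rot":[0,0,0],"gripper":-1}]'
python3 -m pendant '[{"slide":[0,0,0.05],"rot":[0,0,0],"gripper":-1},{"slide":[0,0,0],"rot":[0,0,0],"gripper":-1}]'
```

```text
t: 15.98
position: [0.6044, 0.171, 0.0909]
tool_rot: [0.707, 0.707, 0.0, 0.0]
contact_force: [0.9, -1.1, -1.0]
finger_gap: 0.199
grasp_force: 39.5
t: 16.15
position: [0.6045, 0.1711, 0.0908]
tool_rot: [0.707, 0.707, 0.0, 0.0]
contact_force: [-3.2, 0.1, 4.2]
finger_gap: 0.207
grasp_force: 39.9
```

```bash
python3 -m pendant '[{"slide":[0,0,0],"rot":[0,0,0],"gripper":-0.4},{"slide":[0,0,0],"rot":[0,0,0],"gripper":0},{"slide":[0,0,0],"rot":[0,0,0],"gripper":0},{"slide":[0,0,0],"rot":[0,0,0],"gripper":0},{"slide":[0,0,-0.4],"rot":[0,0,0],"gripper":0},{"slide":[0,0,-0.9],"rot":[0,0,0],"gripper":0},{"slide":[0,0,-0.9],"rot":[0,0,0],"gripper":0},{"slide":[0,0,-0.9],"rot":[0,0,0],"gripper":0}]'
python3 -m pendant '[{"slide":[0,0,-0.9],"rot":[0,0,0],"gripper":0},{"slide":[-0.3,-0.1,-0.9],"rot":[0,0,0],"gripper":0},{"slide":[-0.9,-0.35,-0.9],"rot":[0,0,0],"gripper":0},{"slide":[-0.9,-0.35,-0.9],"rot":[0,0,0],"gripper":0},{"slide":[-0.9,-0.35,-0.9],"rot":[0,0,0],"gripper":0.5},{"slide":[-0.9,-0.35,0],"rot":[0,0,0],"gripper":1},{"slide":[-0.9,-0.35,0],"rot":[0,0,0],"gripper":1},{"slide":[-0.9,-0.35,0],"rot":[0,0,0],"gripper":1}]'
python3 -m pendant '[{"slide":[-0.9,-0.35,0],"rot":[0,0,0],"gripper":1},{"slide":[-0.9,-0.35,0],"rot":[0,0,0],"gripper":1},{"slide":[-0.9,-0.35,0],"rot":[0,0,0],"gripper":1},{"slide":[-0.9,-0.35,0],"rot":[0,0,0],"gripper":1},{"slide":[-0.9,-0.35,0],"rot":[0,0,0],"gripper":1},{"slide":[-0.9,-0.35,0],"rot":[0,0,0],"gripper":1},{"slide":[-0.9,-0.35,0],"rot":[0,0,0],"gripper":1},{"slide":[-0.9,-0.35,0],"rot":[0,0,0],"gripper":1}]'
python3 -m pendant '[{"slide":[-0.9,-0.35,0],"rot":[0,0,0],"gripper":1},{"slide":[-0.9,-0.35,0],"rot":[0,0,0],"gripper":1},{"slide":[-0.9,-0.35,0],"rot":[0,0,0],"gripper":1},{"slide":[-0.9,-0.35,0],"rot":[0,0,0],"gripper":1},{"slide":[-0.9,-0.35,0],"rot":[0,0,0],"gripper":1},{"slide":[-0.9,-0.35,0],"rot":[0,0,0],"gripper":1},{"slide":[-0.5,-0.2,0],"rot":[0,0,0],"gripper":1},{"slide":[0,0,0],"rot":[0,0,0],"gripper":1}]'
python3 - <<'E'
from fit import *
cal=robot.get_calibration('wrist'); im,d=robot.capture('wrist'); save('w3',im)
P,_,_=cloud(cal,d)
xy=np.array((.447,-.351))
Q=P[(np.hypot(*(P[:,:2]-xy).T)<.05)&(P[:,2]>.024)&(P[:,2]<.036)]
print(np.round((Q.min(0)+Q.max(0))/2,4),np.round(Q.max(0)-Q.min(0),4),np.round(cv2.minEnclosingCircle((Q[:,:2]).astype(np.float32))[0],4))
Q=P[(abs(P[:,0]-.551)<.12)&(abs(P[:,1]+.16)<.07)&(P[:,2]>.015)&(P[:,2]<.03)]
print(cv2.minAreaRect((Q[:,:2]*1000).astype(np.float32)),robot.read_state()['position'])
im,d=robot.capture('side'); save('s4',im[90:290,120:386])
E
```

```text
t: 16.82
position: [0.6043, 0.171, 0.1529]
tool_rot: [0.707, 0.707, -0.0, -0.0]
contact_force: [0.0, 0.3, -0.5]
finger_gap: 0.5
grasp_force: 0.0
t: 17.48
position: [0.5603, 0.0562, 0.2433]
tool_rot: [0.707, 0.707, 0.001, 0.001]
contact_force: [-0.5, -0.0, -0.7]
finger_gap: 0.997
grasp_force: 0.0
t: 18.15
position: [0.504, -0.0878, 0.2426]
tool_rot: [0.707, 0.707, 0.0, 0.0]
contact_force: [0.4, 0.0, -0.9]
finger_gap: 1.002
grasp_force: 0.0
t: 18.82
position: [0.4579, -0.2067, 0.2424]
tool_rot: [0.708, 0.706, -0.0, 0.0]
contact_force: [-0.5, 0.4, -0.1]
finger_gap: 1.002
grasp_force: 0.0
[ 0.4446 -0.3516  0.0276] [0.0664 0.0663 0.0072] [ 0.4446 -0.3526]
((549.1151733398438, -162.54049682617188), (186.68963623046875, 116.47219848632812), 2.472235918045044) [ 0.45825832 -0.20552854  0.24226838]
```

View pics/s4.png

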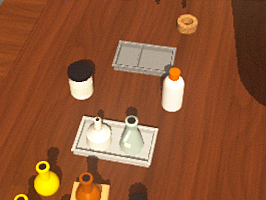

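View pics/w3.png

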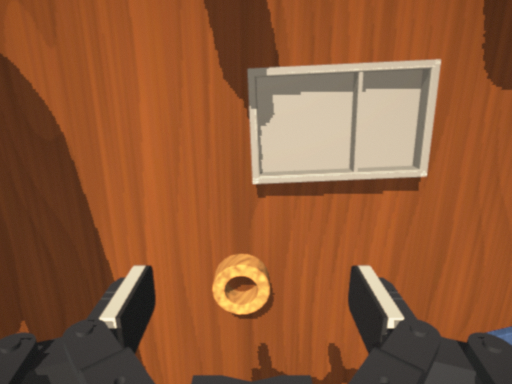

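The side view confirms that the funnel and filter flask both stand in the steel tray. The wrist view shows the ring at (241,283). I'll move over it, turn 45° so the fingers will lie along the bay's diagonal, then descend.

```bash
python3 -m pendant '[{"slide":[-0.6,-0.08,0],"rot":[0,0,0],"gripper":1},{"slide":[-1,-0.08,0],"rot":[0,0,0],"gripper":1},{"slide":[-1,-0.08,0],"rot":[0,0,0],"gripper":1},{"slide":[-1,-0.08,0],"rot":[0,0,0],"gripper":1},{"slide":[-1,-0.08,0],"rot":[0,0,0],"gripper":1},{"slide":[-1,-0.08,0],"rot":[0,0,0],"gripper":1},{"slide":[-1,-0.08,0],"rot":[0,0,0],"gripper":1},{"slide":[-0.7,-0.09,0],"rot":[0,0,0],"gripper":1}]'
python3 -m pendant '[{"slide":[0,0,0],"rot":[0,0,0.98],"gripper":1},{"slide":[0,0,0],"rot":[0,0,0.98],"gripper":1},{"slide":[0,0,0.4],"rot":[0,0,0.98],"gripper":1},{"slide":[0,0,0.8],"rot":[0,0,0.98],"gripper":1},{"slide":[0,0,0.8],"rot":[0,0,0.98],"gripper":1},{"slide":[0,0,0.8],"rot":[0,0,0.98],"gripper":1},{"slide":[0,0,0.8],"rot":[0,0,0.98],"gripper":1},{"slide":[0,0,0.8],"rot":[0,0,0.98],"gripper":1}]'
python3 -m pendant '[{"slide":[0,0,0.8],"rot":[0,0,0],"gripper":1},{"slide":[0,0,0.4],"rot":[0,0,0],"gripper":1},{"slide":[0,0,0],"rot":[0,0,0],"gripper":1}]'
```

```text
t: 19.58
position: [0.4455, -0.3524, 0.2418]
tool_rot: [0.707, 0.707, -0.0, 0.0]
contact_force: [-0.2, 0.1, -0.2]
finger_gap: 1.004
grasp_force: 0.0
t: 20.25
position: [0.4457, -0.3507, 0.1531]
tool_rot: [0.924, 0.382, 0.0, -0.0]
contact_force: [0.2, -0.3, 0.3]
finger_gap: 0.998
grasp_force: 0.0
t: 20.5
position: [0.4445, -0.3496, 0.1275]
tool_rot: [0.923, 0.384, -0.001, -0.002]
contact_force: [-0.6, -0.0, -0.0]
finger_gap: 0.998
grasp_force: 0.0
```

```bash
python3 -m pendant '[{"slide":[0,0,0.8],"rot":[0,0,0],"gripper":1},{"slide":[0,0,1],"rot":[0,0,0],"gripper":1},{"slide":[0,0,1],"rot":[0,0,0],"gripper":1},{"slide":[0,0,1],"rot":[0,0,0],"gripper":1},{"slide":[0,0,0.8],"rot":[0,0,0],"gripper":1},{"slide":[0,0,0.45],"rot":[0,0,0],"gripper":1},{"slide":[0,0,0.2],"rot":[0,0,0],"gripper":1},{"slide":[0,0,0],"rot":[0,0,0],"gripper":1}]'
python3 -m pendant '[{"slide":[0,0,0],"rot":[0,0,0],"gripper":-1},{"slide":[0,0,0],"rot":[0,0,0],"gripper":-1},{"slide":[0,0,0],"rot":[0,0,0],"gripper":-1},{"slide":[0,0,0],"rot":[0,0,0],"gripper":-1},{"slide":[0,0,0],"rot":[0,0,0],"gripper":-1}]' 30
```

```text
t: 21.17
position: [0.4454, -0.351, 0.0248]
tool_rot: [0.924, 0.384, -0.0, -0.0]
contact_force: [0.5, 0.3, -0.0]
finger_gap: 1.002
grasp_force: 0.0
t: 21.58
position: [0.4463, -0.3519, 0.027]
tool_rot: [0.924, 0.383, 0.0, 0.001]
contact_force: [-1.0, 1.6, 6.0]
finger_gap: 0.778
grasp_force: 32.8
```

```bash
python3 -m pendant '[{"slide":[0,0,-0.4],"rot":[0,0,0],"gripper":-1},{"slide":[0,0,-0.8],"rot":[0,0,0],"gripper":-1},{"slide":[0,0,-0.9],"rot":[0,0,0],"gripper":-1},{"slide":[0,0,-0.9],"rot":[0,0,0],"gripper":-1},{"slide":[0.4,-0.19,0],"rot":[0,0,0],"gripper":-1},{"slide":[0.9,-0.42,0],"rot":[0,0,0],"gripper":-1},{"slide":[0.9,-0.42,0],"rot":[0,0,0],"gripper":-1},{"slide":[0.9,-0.42,0],"rot":[0,0,0],"gripper":-1}]'
python3 -m pendant '[{"slide":[0.9,-0.42,0],"rot":[0,0,0],"gripper":-1},{"slide":[0.9,-0.42,0],"rot":[0,0,0],"gripper":-1},{"slide":[0.9,-0.42,0],"rot":[0,0,0],"gripper":-1},{"slide":[0.9,-0.42,0],"rot":[0,0,0],"gripper":-1},{"slide":[0.9,-0.42,0],"rot":[0,0,0],"gripper":-1},{"slide":[0.9,-0.42,0],"rot":[0,0,0],"gripper":-1},{"slide":[0.5,-0.26,0],"rot":[0,0,0],"gripper":-1},{"slide":[0,0,0],"rot":[0,0,0],"gripper":-1}]'
python3 -m pendant '[{"slide":[0,0,0],"rot":[0,0,0],"gripper":-1}]'
```

```text
t: 22.25
position: [0.4689, -0.2857, 0.0852]
tool_rot: [0.924, 0.383, 0.0, 0.0]
contact_force: [-0.6, -0.3, -0.6]
finger_gap: 0.774
grasp_force: 33.6
t: 22.92
position: [0.513, -0.1616, 0.0848]
tool_rot: [0.923, 0.385, 0.0, -0.0]
contact_force: [-0.5, -0.1, -0.9]
finger_gap: 0.779
grasp_force: 33.6
t: 23.0
position: [0.5126, -0.1635, 0.0849]
tool_rot: [0.923, 0.384, -0.0, 0.0]
contact_force: [-0.3, -1.5, 0.1]
finger_gap: 0.777
grasp_force: 33.6
```

Descend 54 mm to about 0.031.

```bash
python3 -m pendant '[{"slide":[0,0,0.6],"rot":[0,0,0],"gripper":-1},{"slide":[0,0,0.8],"rot":[0,0,0],"gripper":-1},{"slide":[0,0,0.6],"rot":[0,0,0],"gripper":-1},{"slide":[0,0,0.3],"rot":[0,0,0],"gripper":-1},{"slide":[0,0,0.2],"rot":[0,0,0],"gripper":-1},{"slide":[0,0,0.1],"rot":[0,0,0],"gripper":-1},{"slide":[0,0,0],"rot":[0,0,0],"gripper":-1}]'
python3 -m pendant '[{"slide":[0,0,0.08],"rot":[0,0,0],"gripper":-1},{"slide":[0,0,0],"rot":[0,0,0],"gripper":-1}]'
```

```text
t: 23.58
position: [0.5124, -0.164, 0.0325]
tool_rot: [0.924, 0.383, -0.0, -0.0]
contact_force: [0.3, 0.1, -0.4]
finger_gap: 0.778
grasp_force: 33.6
t: 23.75
position: [0.513, -0.164, 0.0317]
tool_rot: [0.924, 0.383, 0.0, 0.0]
contact_force: [0.0, -0.6, -0.4]
finger_gap: 0.781
grasp_force: 33.6
```

```bash
python3 -m pendant '[{"slide":[0,0,0.03],"rot":[0,0,0],"gripper":0.65},{"slide":[0,0,0],"rot":[0,0,0],"gripper":0.8},{"slide":[0,0,0],"rot":[0,0,0],"gripper":0.8},{"slide":[0,0,-0.2],"rot":[0,0,0],"gripper":0.8},{"slide":[0,0,-0.5],"rot":[0,0,0],"gripper":0.8},{"slide":[0,0,-0.9],"rot":[0,0,0],"gripper":0.8},{"slide":[0,0,-0.9],"rot":[0,0,0],"gripper":0.8},{"slide":[0,0,-0.9],"rot":[0,0,0],"gripper":0.8}]'
python3 -m pendant '[{"slide":[0,0,-0.9],"rot":[0,0,-0.98],"gripper":0.8},{"slide":[0,0,-0.9],"rot":[0,0,-0.98],"gripper":0.8},{"slide":[0,0,-0.9],"rot":[0,0,-0.98],"gripper":0.8},{"slide":[0,0,-0.9],"rot":[0,0,-0.98],"gripper":0.8},{"slide":[0,0,-0.9],"rot":[0,0,-0.98],"gripper":0.8},{"slide":[0,0,-0.9],"rot":[0,0,-0.98],"gripper":0.8},{"slide":[0,0,-0.9],"rot":[0,0,-0.98],"gripper":0.8},{"slide":[0,0,-0.5],"rot":[0,0,-0.98],"gripper":0.8}]'
python3 - <<'E'
from fit import *
for c in ('scene','side'):
    im,d=robot.capture(c); P,_,_=cloud(robot.get_calibration(c),d)
    xy=np.array((.513,-.164))
    Q=P[(np.hypot(*(P[:,:2]-xy).T)<.045)&(P[:,2]>.029)&(P[:,2]<.045)]
    print(c,len(Q),np.round((Q.min(0)+Q.max(0))/2,4),np.round(Q.max(0)-Q.min(0),4),circ(P,xy,.024,.032,.034,.04))
    for n,q in (('bowl',(.6045,.171)),('fbase',(.513,.167))): print(n,circ(P,np.array(q),.012,.03,.034,.045))
    if c=='side': save('s5',cv2.resize(im[110:290,120:386],(798,540)))
E
```

```text
t: 24.42
position: [0.5127, -0.1638, 0.1003]
tool_rot: [0.924, 0.383, 0.0, 0.0]
contact_force: [0.5, -0.3, 0.2]
finger_gap: 0.899
grasp_force: 0.0
t: 25.08
position: [0.5135, -0.1642, 0.2384]
tool_rot: [0.705, 0.709, 0.001, 0.002]
contact_force: [1.0, -0.0, -0.9]
finger_gap: 0.897
grasp_force: 0.0
scene 144 [ 0.5127 -0.1606  0.0336] [0.0688 0.0677 0.0091] (array([ 0.5135, -0.1608]), 87)
bowl (array([0.6037, 0.1736]), 120)
fbase (array([0.5095, 0.1684]), 79)
side 193 [ 0.5133 -0.162   0.0349] [0.0654 0.0724 0.0116] (array([ 0.5097, -0.1625]), 85)
bowl (array([0.6067, 0.1709]), 107)
fbase (array([0.5157, 0.1632]), 149)
```

View pics/s5.png

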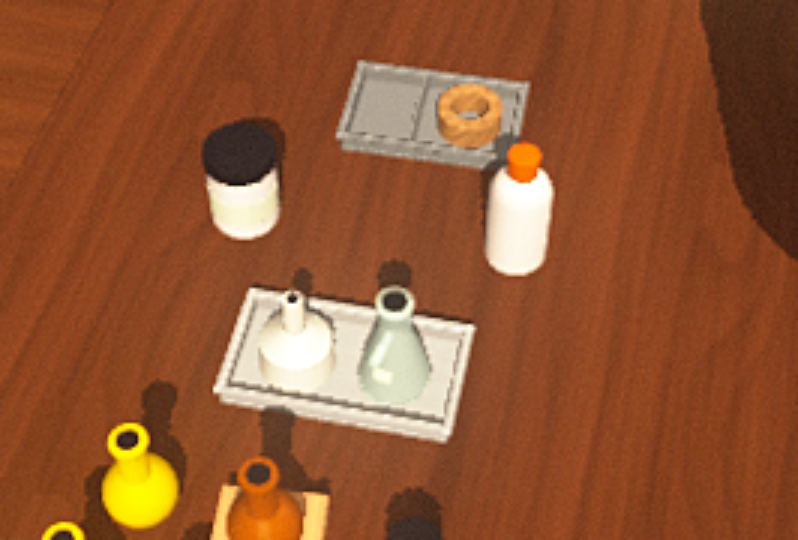

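The ring lies flat in the larger bay at (470,115), and the filter kit is fine. Next, over to the jar and the brown flask.

```bash
python3 -m pendant '[{"slide":[0.5,0,0],"rot":[0,0,0],"gripper":1},{"slide":[1,0,0],"rot":[0,0,0],"gripper":1},{"slide":[1,0,0],"rot":[0,0,0],"gripper":1},{"slide":[1,0,0],"rot":[0,0,0],"gripper":1},{"slide":[1,0,0],"rot":[0,0,0],"gripper":1},{"slide":[1,0,0],"rot":[0,0,0],"gripper":1},{"slide":[1,0,0],"rot":[0,0,0],"gripper":1},{"slide":[1,0,0],"rot":[0,0,0],"gripper":1}]'
python3 -m pendant '[{"slide":[1,0,0],"rot":[0,0,0],"gripper":1},{"slide":[1,0,0],"rot":[0,0,0],"gripper":1},{"slide":[1,0,0],"rot":[0,0,0],"gripper":1},{"slide":[1,0,0],"rot":[0,0,0],"gripper":1},{"slide":[1,0,0],"rot":[0,0,0],"gripper":1},{"slide":[1,0,0],"rot":[0,0,0],"gripper":1},{"slide":[1,0,0],"rot":[0,0,0],"gripper":1},{"slide":[1,0,0],"rot":[0,0,0],"gripper":1}]'
python3 -m pendant '[{"slide":[1,0,0],"rot":[0,0,0],"gripper":1},{"slide":[1,0,0],"rot":[0,0,0],"gripper":1},{"slide":[1,0,0],"rot":[0,0,0],"gripper":1},{"slide":[1,0,0],"rot":[0,0,0],"gripper":1},{"slide":[0.6,0,0],"rot":[0,0,0],"gripper":1},{"slide":[0.3,0,0],"rot":[0,0,0],"gripper":1},{"slide":[0,0,0],"rot":[0,0,0],"gripper":1},{"slide":[0,0,0],"rot":[0,0,0],"gripper":1}]'
python3 - <<'E'
from fit import *
cal=robot.get_calibration('wrist'); im,d=robot.capture('wrist')
P,_,_=cloud(cal,d)
for n,(xy,a,b,rad) in {'jar':((.453,.355),.05,.064,.035),'rflask rim':((.575,.366),.12,.14,.025)}.items():
    Q=P[(np.hypot(*(P[:,:2]-xy).T)<rad)&(P[:,2]>a)&(P[:,2]<b)]
    print(n,len(Q),np.round((Q.min(0)+Q.max(0))/2,4),np.round(Q.max(0)-Q.min(0),4),np.round(Q[:,2].max(),3))
print(circ(P,np.array((.575,.366)),.09,.12,.013,.02),robot.read_state()['position'])
E
```

```text
t: 25.85
position: [0.5114, -0.012, 0.2333]
tool_rot: [0.708, 0.706, -0.001, -0.001]
contact_force: [-0.3, 0.3, -0.3]
finger_gap: 0.999
grasp_force: 0.0
t: 26.52
position: [0.5112, 0.1477, 0.2332]
tool_rot: [0.708, 0.706, -0.001, -0.001]
contact_force: [0.6, -0.6, -0.1]
finger_gap: 0.998
grasp_force: 0.0
t: 27.18
position: [0.5122, 0.2439, 0.2341]
tool_rot: [0.707, 0.707, -0.001, -0.0]
contact_force: [0.2, -0.9, 0.1]
finger_gap: 0.995
grasp_force: 0.0
jar 2575 [0.4514 0.3543 0.054 ] [0.0468 0.0468 0.0076] 0.058
rflask rim 2127 [0.5729 0.3631 0.128 ] [0.0324 0.0268 0.0074] 0.132
(array([0.5734, 0.3659]), 202) [0.51239639 0.24351249 0.2343365 ]
```

```bash
python3 -m pendant '[{"slide":[0.5,-0.25,0],"rot":[0,0,0],"gripper":1},{"slide":[0.9,-0.5,0],"rot":[0,0,0],"gripper":1},{"slide":[0.9,-0.5,0],"rot":[0,0,0],"gripper":1},{"slide":[0.9,-0.5,0],"rot":[0,0,0],"gripper":1},{"slide":[0.9,-0.5,0],"rot":[0,0,0],"gripper":1},{"slide":[0.9,-0.5,0],"rot":[0,0,0],"gripper":1},{"slide":[0.55,-0.3,0],"rot":[0,0,0],"gripper":0.6},{"slide":[0,0,0],"rot":[0,0,0],"gripper":0.6}]'
python3 -m pendant '[{"slide":[0,0,1],"rot":[0,0,0],"gripper":0.6},{"slide":[0,0,1],"rot":[0,0,0],"gripper":0.6},{"slide":[0,0,1],"rot":[0,0,0],"gripper":0.6},{"slide":[0,0,1],"rot":[0,0,0],"gripper":0.6},{"slide":[0,0,1],"rot":[0,0,0],"gripper":0.6},{"slide":[0,0,1],"rot":[0,0,0],"gripper":0.6},{"slide":[0,0,1],"rot":[0,0,0],"gripper":0.6},{"slide":[0,0,1],"rot":[0,0,0],"gripper":0.6}]'
python3 -m pendant '[{"slide":[0,0,0.8],"rot":[0,0,0],"gripper":0.6},{"slide":[0,0,0.5],"rot":[0,0,0],"gripper":0.6},{"slide":[0,0,0],"rot":[0,0,0],"gripper":0.6},{"slide":[0,0,0],"rot":[0,0,0],"gripper":-1},{"slide":[0,0,0],"rot":[0,0,0],"gripper":-1},{"slide":[0,0,0],"rot":[0,0,0],"gripper":-1},{"slide":[0,0,0],"rot":[0,0,0],"gripper":-1},{"slide":[0,0,0],"rot":[0,0,0],"gripper":-1}]' 40
```

```text
t: 27.9
position: [0.4503, 0.3569, 0.2348]
tool_rot: [0.707, 0.708, 0.0, -0.0]
contact_force: [0.2, -0.4, -0.3]
finger_gap: 0.794
grasp_force: 0.0
t: 28.57
position: [0.4522, 0.3542, 0.0739]
tool_rot: [0.708, 0.707, 0.0, 0.0]
contact_force: [-0.0, -0.3, 0.7]
finger_gap: 0.8
grasp_force: 0.0
t: 29.23
position: [0.4526, 0.3557, 0.0502]
tool_rot: [0.707, 0.707, 0.001, 0.0]
contact_force: [0.2, -1.1, 4.2]
finger_gap: 0.525
grasp_force: 41.3
```

```bash
python3 -m pendant '[{"slide":[0,0,-0.5],"rot":[0,0,0],"gripper":-1},{"slide":[0,0,-1],"rot":[0,0,0],"gripper":-1},{"slide":[0,0,-1],"rot":[0,0,0],"gripper":-1},{"slide":[0,0,-1],"rot":[0,0,0],"gripper":-1},{"slide":[0,0,-1],"rot":[0,0,0],"gripper":-1},{"slide":[0,0,-1],"rot":[0,0,0],"gripper":-1},{"slide":[0,0,-1],"rot":[0,0,0],"gripper":-1},{"slide":[0,0,-1],"rot":[0,0,0],"gripper":-1}]'
python3 -m pendant '[{"slide":[-0.5,0.15,-0.5],"rot":[0,0,0],"gripper":-1},{"slide":[-1,0.29,0],"rot":[0,0,0],"gripper":-1},{"slide":[-1,0.29,0],"rot":[0,0,0],"gripper":-1},{"slide":[-1,0.29,0],"rot":[0,0,0],"gripper":-1},{"slide":[-1,0.29,0],"rot":[0,0,0],"gripper":-1},{"slide":[-1,0.29,0],"rot":[0,0,0],"gripper":-1},{"slide":[-1,0.29,0],"rot":[0,0,0],"gripper":-1},{"slide":[-1,0.29,0],"rot":[0,0,0],"gripper":-1}]'
python3 -m pendant '[{"slide":[-1,0.29,0],"rot":[0,0,0],"gripper":-1},{"slide":[-1,0.29,0],"rot":[0,0,0],"gripper":-1},{"slide":[-1,0.29,0],"rot":[0,0,0],"gripper":-1},{"slide":[-1,0.29,0],"rot":[0,0,0],"gripper":-1},{"slide":[-1,0.29,0],"rot":[0,0,0],"gripper":-1},{"slide":[-1,0.29,0],"rot":[0,0,0],"gripper":-1},{"slide":[-1,0.29,0],"rot":[0,0,0],"gripper":-1},{"slide":[-1,0.29,0],"rot":[0,0,0],"gripper":-1}]'
python3 -m pendant '[{"slide":[-1,0.29,0],"rot":[0,0,0],"gripper":-1},{"slide":[-1,0.29,0],"rot":[0,0,0],"gripper":-1},{"slide":[-1,0.29,0],"rot":[0,0,0],"gripper":-1},{"slide":[-1,0.29,0],"rot":[0,0,0],"gripper":-1},{"slide":[-1,0.29,0],"rot":[0,0,0],"gripper":-1},{"slide":[-1,0.29,0],"rot":[0,0,0],"gripper":-1},{"slide":[-1,0.29,0],"rot":[0,0,0],"gripper":-1},{"slide":[-1,0.29,0],"rot":[0,0,0],"gripper":-1}]'
python3 -m pendant '[{"slide":[-0.8,0.25,0],"rot":[0,0,0],"gripper":-1},{"slide":[-0.5,0.1,0],"rot":[0,0,0],"gripper":-1},{"slide":[0,0,0],"rot":[0,0,0],"gripper":-1},{"slide":[0,0,0],"rot":[0,0,0],"gripper":-1}]'
```

```text
t: 29.9
position: [0.4512, 0.3551, 0.2002]
tool_rot: [0.707, 0.707, -0.0, -0.0]
contact_force: [0.4, 0.1, -0.8]
finger_gap: 0.522
grasp_force: 41.0
t: 30.57
position: [0.4949, 0.2034, 0.2084]
tool_rot: [0.707, 0.707, -0.0, -0.0]
contact_force: [-0.5, 0.2, -1.4]
finger_gap: 0.524
grasp_force: 41.1
t: 31.23
position: [0.5411, 0.0435, 0.2084]
tool_rot: [0.707, 0.707, -0.0, -0.0]
contact_force: [1.0, 1.3, -0.3]
finger_gap: 0.52
grasp_force: 41.1
t: 31.9
position: [0.5874, -0.1163, 0.2084]
tool_rot: [0.707, 0.707, -0.0, -0.0]
contact_force: [0.3, 0.6, -1.6]
finger_gap: 0.522
grasp_force: 41.1
t: 32.23
position: [0.5946, -0.1409, 0.2084]
tool_rot: [0.707, 0.707, -0.0, -0.001]
contact_force: [-0.4, 0.1, -1.4]
finger_gap: 0.518
grasp_force: 41.1
```

```bash
python3 -m pendant '[{"slide":[-0.5,0.2,0.5],"rot":[0,0,0],"gripper":-1},{"slide":[-0.45,0.12,0.9],"rot":[0,0,0],"gripper":-1},{"slide":[0,0,1],"rot":[0,0,0],"gripper":-1},{"slide":[0,0,1],"rot":[0,0,0],"gripper":-1},{"slide":[0,0,1],"rot":[0,0,0],"gripper":-1},{"slide":[0,0,1],"rot":[0,0,0],"gripper":-1},{"slide":[0,0,0.9],"rot":[0,0,0],"gripper":-1},{"slide":[0,0,0.6],"rot":[0,0,0],"gripper":-1}]'
python3 -m pendant '[{"slide":[0,0,0.3],"rot":[0,0,0],"gripper":-1},{"slide":[0,0,0.2],"rot":[0,0,0],"gripper":-1},{"slide":[0,0,0.1],"rot":[0,0,0],"gripper":-1},{"slide":[0,0,0],"rot":[0,0,0],"gripper":-1}]'
```

```text
t: 32.9
position: [0.6, -0.1585, 0.0678]
tool_rot: [0.707, 0.708, -0.001, -0.002]
contact_force: [-0.9, 0.2, -1.4]
finger_gap: 0.517
grasp_force: 41.1
t: 33.23
position: [0.6019, -0.1598, 0.0592]
tool_rot: [0.707, 0.707, 0.0, 0.0]
contact_force: [-0.2, -0.1, -0.9]
finger_gap: 0.52
grasp_force: 41.1
```

```bash
python3 -m pendant '[{"slide":[0,0,0.08],"rot":[0,0,0],"gripper":-1},{"slide":[0,0,0],"rot":[0,0,0],"gripper":-1}]'
```

```text
t: 33.4
position: [0.602, -0.16, 0.058]
tool_rot: [0.707, 0.707, 0.0, 0.001]
contact_force: [-0.1, -0.7, -1.5]
finger_gap: 0.522
grasp_force: 41.1
```

```bash
python3 -m pendant '[{"slide":[0,0,0.1],"rot":[0,0,0],"gripper":-1},{"slide":[0,0,0.08],"rot":[0,0,0],"gripper":-1},{"slide":[0,0,0],"rot":[0,0,0],"gripper":-1}]'
python3 -m pendant '[{"slide":[0,0,0.06],"rot":[0,0,0],"gripper":-1},{"slide":[0,0,0],"rot":[0,0,0],"gripper":-1}]'
```

```text
t: 33.65
position: [0.6018, -0.1601, 0.0542]
tool_rot: [0.707, 0.707, 0.0, 0.001]
contact_force: [-0.3, 0.5, 2.7]
finger_gap: 0.517
grasp_force: 41.2
t: 33.82
position: [0.6019, -0.1602, 0.0541]
tool_rot: [0.707, 0.707, 0.0, 0.0]
contact_force: [-4.2, 1.5, 9.0]
finger_gap: 0.517
grasp_force: 42.0
```

```bash
python3 -m pendant '[{"slide":[0,0,0],"rot":[0,0,0],"gripper":0.2},{"slide":[0,0,0],"rot":[0,0,0],"gripper":0.4},{"slide":[0,0,0],"rot":[0,0,0],"gripper":0.4},{"slide":[0,0,-0.3],"rot":[0,0,0],"gripper":0.4},{"slide":[0,0,-0.8],"rot":[0,0,0],"gripper":0.4},{"slide":[0,0,-1],"rot":[0,0,0],"gripper":0.4},{"slide":[0,0,-1],"rot":[0,0,0],"gripper":0.4},{"slide":[0,0,-1],"rot":[0,0,0],"gripper":0.4}]'
python3 -m pendant '[{"slide":[0,0,-1],"rot":[0,0,0],"gripper":0.6},{"slide":[0,0,-1],"rot":[0,0,0],"gripper":0.6},{"slide":[0.3,0,-1],"rot":[0,0,0],"gripper":0.6},{"slide":[1,-0.05,-1],"rot":[0,0,0],"gripper":0.6},{"slide":[1,-0.05,-1],"rot":[0,0,0],"gripper":0.6},{"slide":[1,-0.05,-0.4],"rot":[0,0,0],"gripper":0.6},{"slide":[1,-0.05,0],"rot":[0,0,0],"gripper":0.6},{"slide":[1,-0.05,0],"rot":[0,0,0],"gripper":0.6}]'
python3 -m pendant '[{"slide":[1,-0.05,0],"rot":[0,0,0],"gripper":0.6},{"slide":[1,-0.05,0],"rot":[0,0,0],"gripper":0.6},{"slide":[1,-0.05,0],"rot":[0,0,0],"gripper":0.6},{"slide":[1,-0.05,0],"rot":[0,0,0],"gripper":0.6},{"slide":[1,-0.05,0],"rot":[0,0,0],"gripper":0.6},{"slide":[1,-0.05,0],"rot":[0,0,0],"gripper":0.6},{"slide":[1,-0.05,0],"rot":[0,0,0],"gripper":0.6},{"slide":[1,-0.05,0],"rot":[0,0,0],"gripper":0.6}]'
python3 -m pendant '[{"slide":[1,-0.05,0],"rot":[0,0,0],"gripper":0.6},{"slide":[1,-0.05,0],"rot":[0,0,0],"gripper":0.6},{"slide":[1,-0.05,0],"rot":[0,0,0],"gripper":0.6},{"slide":[1,-0.05,0],"rot":[0,0,0],"gripper":0.6},{"slide":[0.5,-0.05,0],"rot":[0,0,0],"gripper":0.6},{"slide":[0,0,0],"rot":[0,0,0],"gripper":0.6},{"slide":[0,0,0],"rot":[0,0,0],"gripper":0.6}]'
python3 - <<'E'
from fit import *
cal=robot.get_calibration('wrist'); im,d=robot.capture('wrist')
P,_,_=cloud(cal,d)
Q=P[(np.hypot(P[:,0]-.575,P[:,1]-.366)<.025)&(P[:,2]>.122)&(P[:,2]<.14)]
print(len(Q),np.round((Q.min(0)+Q.max(0))/2,4),np.round(Q.max(0)-Q.min(0),4))
im,d=robot.capture('side'); save('s6',cv2.resize(im[100:290,120:386],(798,570)))
P,_,_=cloud(robot.get_calibration('side'),d)
print(circ(P,np.array((.602,-.16)),.03,.058,.0225,.032))
E
```

```text
t: 34.48
position: [0.6012, -0.1597, 0.1352]
tool_rot: [0.707, 0.707, -0.0, -0.0]
contact_force: [-0.0, -0.0, -0.2]
finger_gap: 0.702
grasp_force: 0.0
t: 35.15
position: [0.5968, -0.053, 0.2439]
tool_rot: [0.707, 0.707, 0.001, 0.001]
contact_force: [0.3, -1.2, -0.9]
finger_gap: 0.801
grasp_force: 0.0
t: 35.82
position: [0.5882, 0.1072, 0.2426]
tool_rot: [0.707, 0.707, 0.0, 0.0]
contact_force: [0.8, -0.0, -0.2]
finger_gap: 0.8
grasp_force: 0.0
t: 36.4
position: [0.5833, 0.1961, 0.2423]
tool_rot: [0.707, 0.708, -0.0, 0.0]
contact_force: [0.4, 0.2, 0.0]
finger_gap: 0.798
grasp_force: 0.0Traceback (most recent call last):
  File "<stdin>", line 5, in <module>
    return umr_minimum(a, axis, None, out, keepdims, initial, where)
ValueError: zero-size array to reduction operation minimum which has no identity
```

```bash
python3 -m pendant '[{"slide":[0.6,-0.03,0],"rot":[0,0,0],"gripper":0.6},{"slide":[1,-0.06,0],"rot":[0,0,0],"gripper":0.6},{"slide":[1,-0.06,0],"rot":[0,0,0],"gripper":0.6},{"slide":[1,-0.06,0],"rot":[0,0,0],"gripper":0.6},{"slide":[1,-0.06,0],"rot":[0,0,0],"gripper":0.6},{"slide":[1,-0.06,0],"rot":[0,0,0],"gripper":0.6},{"slide":[1,-0.06,0],"rot":[0,0,0],"gripper":0.6},{"slide":[1,-0.06,0],"rot":[0,0,0],"gripper":0.6}]'
python3 -m pendant '[{"slide":[0.6,-0.02,0],"rot":[0,0,0],"gripper":0.6},{"slide":[0.3,0,0],"rot":[0,0,0],"gripper":0.6},{"slide":[0,0,0],"rot":[0,0,0],"gripper":0.6},{"slide":[0,0,0],"rot":[0,0,0],"gripper":0.6}]'
python3 - <<'E'
from fit import *
im,d=robot.capture('side'); save('s6',cv2.resize(im[100:290,120:386],(798,570)))
P,_,_=cloud(robot.get_calibration('side'),d)
print(circ(P,np.array((.602,-.16)),.03,.058,.0225,.032),circ(P,np.array((.574,.366)),.09,.12,.013,.02))
im,d=robot.capture('scene');P,_,_=cloud(robot.get_calibration('scene'),d)
print(circ(P,np.array((.602,-.16)),.03,.058,.0225,.032),circ(P,np.array((.574,.366)),.09,.12,.013,.02))
E
```

```text
t: 37.12
position: [0.5745, 0.3488, 0.2423]
tool_rot: [0.708, 0.707, 0.0, -0.0]
contact_force: [-0.5, 0.2, 0.5]
finger_gap: 0.801
grasp_force: 0.0
t: 37.45
position: [0.5742, 0.3656, 0.2421]
tool_rot: [0.707, 0.707, -0.0, 0.0]
contact_force: [-0.6, 0.1, 0.2]
finger_gap: 0.797
grasp_force: 0.0
(None, 0) (array([0.5764, 0.3651]), 67)
(array([ 0.601 , -0.1595]), 108) (array([0.5746, 0.3677]), 83)
```

View pics/s6.png

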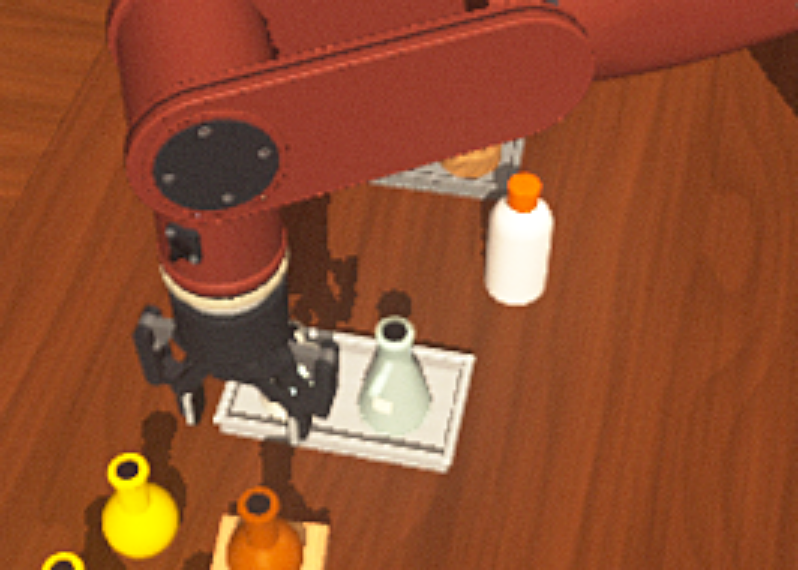

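The flask is under the gripper. Descend and grasp the neck.

```bash
python3 -m pendant '[{"slide":[0,0,0.8],"rot":[0,0,0],"gripper":0.4},{"slide":[0,0,1],"rot":[0,0,0],"gripper":0.4},{"slide":[0,0,1],"rot":[0,0,0],"gripper":0.4},{"slide":[0,0,1],"rot":[0,0,0],"gripper":0.4},{"slide":[0,0,1],"rot":[0,0,0],"gripper":0.4},{"slide":[0,0,1],"rot":[0,0,0],"gripper":0.4},{"slide":[0,0,0.7],"rot":[0,0,0],"gripper":0.4},{"slide":[0,0,0.4],"rot":[0,0,0],"gripper":0.4}]'
python3 -m pendant '[{"slide":[0,0,0],"rot":[0,0,0],"gripper":0},{"slide":[0,0,0],"rot":[0,0,0],"gripper":-0.4},{"slide":[0,0,0],"rot":[0,0,0],"gripper":-1},{"slide":[0,0,0],"rot":[0,0,0],"gripper":-1},{"slide":[0,0,0],"rot":[0,0,0],"gripper":-1},{"slide":[0,0,0],"rot":[0,0,0],"gripper":-1},{"slide":[0,0,0],"rot":[0,0,0],"gripper":-1}]' 30
```

```text
t: 38.22
position: [0.5731, 0.3648, 0.1019]
tool_rot: [0.707, 0.707, -0.002, -0.0]
contact_force: [-1.1, -0.0, -0.7]
finger_gap: 0.697
grasp_force: 0.0
t: 38.8
position: [0.5745, 0.3664, 0.1053]
tool_rot: [0.707, 0.707, 0.001, 0.0]
contact_force: [0.4, -0.4, 1.7]
finger_gap: 0.373
grasp_force: 29.8
```

```bash
python3 -m pendant '[{"slide":[0,0,-0.3],"rot":[0,0,0],"gripper":-1},{"slide":[0,0,-0.6],"rot":[0,0,0],"gripper":-1},{"slide":[0,0,-0.9],"rot":[0,0,0],"gripper":-1},{"slide":[0,0,-0.9],"rot":[0,0,0],"gripper":-1},{"slide":[0,0,-0.9],"rot":[0,0,0],"gripper":-1},{"slide":[0,0,-0.9],"rot":[0,0,0],"gripper":-1},{"slide":[0,0,-0.9],"rot":[0,0,0],"gripper":-1},{"slide":[0,0,-0.6],"rot":[0,0,0],"gripper":-1}]'
python3 -m pendant '[{"slide":[-0.2,0,0],"rot":[0,0,0],"gripper":-1},{"slide":[-0.4,-0.05,0],"rot":[0,0,0],"gripper":-1},{"slide":[-0.6,-0.1,0],"rot":[0,0,0],"gripper":-1},{"slide":[-0.8,-0.1,0],"rot":[0,0,0],"gripper":-1},{"slide":[-0.8,-0.1,0],"rot":[0,0,0],"gripper":-1},{"slide":[-0.8,-0.1,0],"rot":[0,0,0],"gripper":-1},{"slide":[-0.8,-0.1,0],"rot":[0,0,0],"gripper":-1},{"slide":[-0.8,-0.1,0],"rot":[0,0,0],"gripper":-1}]'
python3 - <<'E'
from h import *
im,d=robot.capture('side'); save('s7',cv2.resize(im[80:290,140:386],(700,598)))
E
```

```text
t: 39.47
position: [0.5747, 0.3666, 0.2279]
tool_rot: [0.707, 0.707, 0.002, 0.001]
contact_force: [0.3, 0.6, -0.4]
finger_gap: 0.37
grasp_force: 29.8
t: 40.13
position: [0.5597, 0.26, 0.2223]
tool_rot: [0.707, 0.707, -0.002, -0.001]
contact_force: [0.1, -0.4, -0.6]
finger_gap: 0.367
grasp_force: 29.8
```

View pics/s7.png

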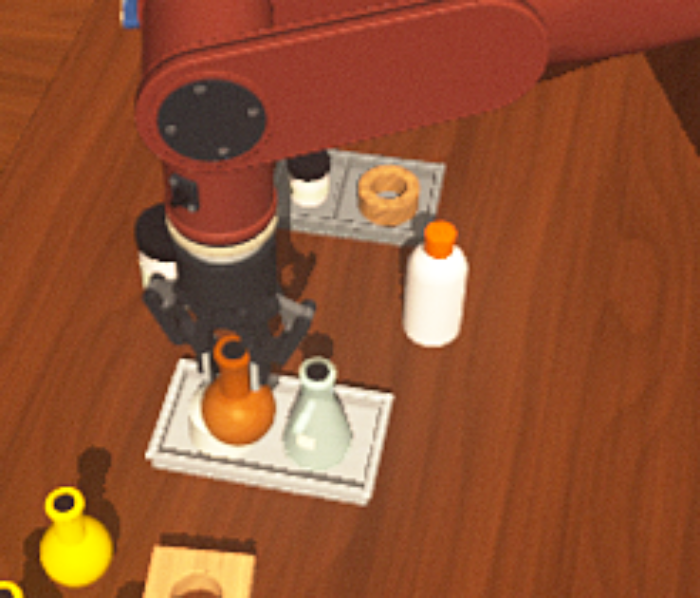

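The flask hangs upright at (238,400); jar and ring are in their bays. Continue.

```bash
python3 -m pendant '[{"slide":[-0.8,-0.09,-0.3],"rot":[0,0,0],"gripper":-1},{"slide":[-0.8,-0.09,-0.3],"rot":[0,0,0],"gripper":-1},{"slide":[-0.8,-0.09,0],"rot":[0,0,0],"gripper":-1},{"slide":[-0.8,-0.09,0],"rot":[0,0,0],"gripper":-1},{"slide":[-0.8,-0.09,0],"rot":[0,0,0],"gripper":-1},{"slide":[-0.8,-0.09,0],"rot":[0,0,0],"gripper":-1},{"slide":[-0.8,-0.09,0],"rot":[0,0,0],"gripper":-1},{"slide":[-0.8,-0.09,0],"rot":[0,0,0],"gripper":-1}]'
python3 -m pendant '[{"slide":[-0.8,-0.09,0],"rot":[0,0,0],"gripper":-1},{"slide":[-0.8,-0.09,0],"rot":[0,0,0],"gripper":-1},{"slide":[-0.8,-0.09,0],"rot":[0,0,0],"gripper":-1},{"slide":[-0.8,-0.09,0],"rot":[0,0,0],"gripper":-1},{"slide":[-0.8,-0.09,0],"rot":[0,0,0],"gripper":-1},{"slide":[-0.8,-0.09,0],"rot":[0,0,0],"gripper":-1},{"slide":[-0.8,-0.09,0],"rot":[0,0,0],"gripper":-1},{"slide":[-0.8,-0.09,0],"rot":[0,0,0],"gripper":-1}]'
python3 -m pendant '[{"slide":[-0.8,-0.09,0],"rot":[0,0,0],"gripper":-1},{"slide":[-0.8,-0.09,0],"rot":[0,0,0],"gripper":-1},{"slide":[-0.8,-0.09,0],"rot":[0,0,0],"gripper":-1},{"slide":[-0.8,-0.09,0],"rot":[0,0,0],"gripper":-1},{"slide":[-0.8,-0.09,0],"rot":[0,0,0],"gripper":-1},{"slide":[-0.6,-0.05,0],"rot":[0,0,0],"gripper":-1},{"slide":[-0.3,0,0],"rot":[0,0,0],"gripper":-1},{"slide":[0,0,0],"rot":[0,0,0],"gripper":-1}]'
python3 -m pendant '[{"slide":[0,0,0],"rot":[0,0,0],"gripper":-1},{"slide":[0,0,0],"rot":[0,0,0],"gripper":-1}]'
```

```text
t: 40.85
position: [0.5463, 0.1324, 0.2369]
tool_rot: [0.707, 0.707, 0.0, 0.0]
contact_force: [-0.8, 0.0, -0.9]
finger_gap: 0.371
grasp_force: 29.8
t: 41.52
position: [0.5317, 0.0045, 0.2369]
tool_rot: [0.707, 0.707, 0.0, 0.0]
contact_force: [0.2, 0.3, -0.0]
finger_gap: 0.371
grasp_force: 29.8
t: 42.18
position: [0.522, -0.0933, 0.2366]
tool_rot: [0.708, 0.706, 0.0, 0.0]
contact_force: [-0.2, -0.3, 0.1]
finger_gap: 0.366
grasp_force: 29.8
t: 42.35
position: [0.5222, -0.0913, 0.2363]
tool_rot: [0.707, 0.707, 0.0, -0.0]
contact_force: [0.0, 0.7, -0.9]
finger_gap: 0.369
grasp_force: 29.8
```

```bash
python3 -m pendant '[{"slide":[-0.3,-0.06,0],"rot":[0,0,0],"gripper":-1},{"slide":[-0.6,-0.08,0],"rot":[0,0,0],"gripper":-1},{"slide":[-0.8,-0.08,0],"rot":[0,0,0],"gripper":-1},{"slide":[-0.8,-0.08,0],"rot":[0,0,0],"gripper":-1},{"slide":[-0.6,-0.08,0],"rot":[0,0,0],"gripper":-1},{"slide":[-0.3,-0.05,0],"rot":[0,0,0],"gripper":-1},{"slide":[-0.18,-0.03,0],"rot":[0,0,0],"gripper":-1},{"slide":[0,0,0],"rot":[0,0,0],"gripper":-1}]'
python3 -m pendant '[{"slide":[0,0,0.4],"rot":[0,0,0],"gripper":-1},{"slide":[0,0,0.8],"rot":[0,0,0],"gripper":-1},{"slide":[0,0,0.9],"rot":[0,0,0],"gripper":-1},{"slide":[0,0,0.9],"rot":[0,0,0],"gripper":-1},{"slide":[0,0,0.8],"rot":[0,0,0],"gripper":-1},{"slide":[0,0,0.4],"rot":[0,0,0],"gripper":-1},{"slide":[0,0,0],"rot":[0,0,0],"gripper":-1},{"slide":[0,0,0],"rot":[0,0,0],"gripper":-1}]'
python3 - <<'E'
from fit import *
z=robot.read_state()['position'];print(z)
for c in ('scene','side'):
    im,d=robot.capture(c); P,_,_=cloud(robot.get_calibration(c),d)
    b=z[2]-.1053+.020
    print(c,'ball',circ(P,z[:2],b+.027,b+.037,.032,.045),'ring',circ(P,np.array((.513,-.162)),.024,.031,.034,.04))
E
```

```text
t: 43.02
position: [0.5128, -0.164, 0.2362]
tool_rot: [0.707, 0.707, -0.0, -0.0]
contact_force: [0.2, -0.1, -1.0]
finger_gap: 0.368
grasp_force: 29.8
t: 43.68
position: [0.5129, -0.1629, 0.1521]
tool_rot: [0.707, 0.707, -0.0, -0.0]
contact_force: [-0.2, -0.8, 0.8]
finger_gap: 0.368
grasp_force: 29.9
[ 0.51293587 -0.16290936  0.15208545]
scene ball (array([ 0.5121, -0.1612]), 50) ring (array([ 0.525 , -0.1679]), 52)
side ball (array([ 0.5153, -0.1655]), 46) ring (array([ 0.5124, -0.1636]), 62)
```

```bash
python3 -m pendant '[{"slide":[0,0,0.4],"rot":[0,0,0],"gripper":-1},{"slide":[0,0,0.5],"rot":[0,0,0],"gripper":-1},{"slide":[0,0,0.4],"rot":[0,0,0],"gripper":-1},{"slide":[0,0,0.25],"rot":[0,0,0],"gripper":-1},{"slide":[0,0,0.1],"rot":[0,0,0],"gripper":-1},{"slide":[0,0,0],"rot":[0,0,0],"gripper":-1}]'
python3 -m pendant '[{"slide":[0,0,0.1],"rot":[0,0,0],"gripper":-1},{"slide":[0,0,0],"rot":[0,0,0],"gripper":-1}]'
python3 -m pendant '[{"slide":[0,0,0.06],"rot":[0,0,0],"gripper":-1},{"slide":[0,0,0],"rot":[0,0,0],"gripper":-1}]'
```

```text
t: 44.28
position: [0.5123, -0.1631, 0.1182]
tool_rot: [0.707, 0.707, -0.0, -0.001]
contact_force: [-0.2, -1.0, -1.0]
finger_gap: 0.37
grasp_force: 29.9
t: 44.45
position: [0.5131, -0.1635, 0.1173]
tool_rot: [0.707, 0.707, 0.0, 0.0]
contact_force: [0.0, 0.2, -0.2]
finger_gap: 0.369
grasp_force: 29.9
t: 44.62
position: [0.5131, -0.1635, 0.1162]
tool_rot: [0.707, 0.707, 0.0, 0.0]
contact_force: [-0.0, -0.1, 0.1]
finger_gap: 0.367
grasp_force: 29.9
```

```bash
python3 -m pendant '[{"slide":[0,0,0.08],"rot":[0,0,0],"gripper":-1},{"slide":[0,0,0],"rot":[0,0,0],"gripper":-1}]'
python3 -m pendant '[{"slide":[0,0,0.06],"rot":[0,0,0],"gripper":-1},{"slide":[0,0,0],"rot":[0,0,0],"gripper":-1}]'
```

```text
t: 44.78
position: [0.513, -0.1634, 0.1144]
tool_rot: [0.707, 0.707, 0.0, -0.0]
contact_force: [-0.0, -0.1, -0.1]
finger_gap: 0.369
grasp_force: 29.9
t: 44.95
position: [0.5129, -0.1634, 0.1131]
tool_rot: [0.707, 0.707, -0.0, -0.0]
contact_force: [0.6, 0.7, -0.7]
finger_gap: 0.371
grasp_force: 29.9
```

```bash
python3 -m pendant '[{"slide":[0,0,0.05],"rot":[0,0,0],"gripper":-1},{"slide":[0,0,0],"rot":[0,0,0],"gripper":-1}]'
python3 -m pendant '[{"slide":[0,0,0.04],"rot":[0,0,0],"gripper":-1},{"slide":[0,0,0],"rot":[0,0,0],"gripper":-1}]'
```

```text
t: 45.12
position: [0.5132, -0.1637, 0.1127]
tool_rot: [0.707, 0.707, -0.0, 0.0]
contact_force: [-0.8, -0.1, 2.2]
finger_gap: 0.365
grasp_force: 29.9
t: 45.28
position: [0.5135, -0.164, 0.1125]
tool_rot: [0.707, 0.707, -0.0, 0.001]
contact_force: [-1.2, 0.1, 5.6]
finger_gap: 0.368
grasp_force: 30.1
```

```bash
python3 -m pendant '[{"slide":[0,0,0],"rot":[0,0,0],"gripper":-0.2},{"slide":[0,0,0],"rot":[0,0,0],"gripper":-0.1},{"slide":[0,0,0],"rot":[0,0,0],"gripper":0.1},{"slide":[0,0,0],"rot":[0,0,0],"gripper":0.4},{"slide":[0,0,0],"rot":[0,0,0],"gripper":0.6},{"slide":[0,0,0],"rot":[0,0,0],"gripper":0.6},{"slide":[0,0,-0.3],"rot":[0,0,0],"gripper":0.6},{"slide":[0,0,-0.6],"rot":[0,0,0],"gripper":0.6}]'
python3 -m pendant '[{"slide":[0,0,-0.9],"rot":[0,0,0],"gripper":0.6},{"slide":[0,0,-0.9],"rot":[0,0,0],"gripper":0.6},{"slide":[0,0,-0.9],"rot":[0,0,0],"gripper":0.6},{"slide":[0,0,-0.9],"rot":[0,0,0],"gripper":0.6},{"slide":[0,0,-0.9],"rot":[0,0,0],"gripper":0.6},{"slide":[0,0,-0.9],"rot":[0,0,0],"gripper":0.6},{"slide":[0,0,-0.5],"rot":[0,0,0],"gripper":0.6},{"slide":[0,0,0],"rot":[0,0,0],"gripper":0.6}]'
python3 - <<'E'
from fit import *
for c in ('scene','side'):
    im,d=robot.capture(c); P,_,_=cloud(robot.get_calibration(c),d)
    g=lambda xy,a,b,R,rad: circ(P,np.array(xy),a,b,R,rad)
    print(c,'ball',g((.513,-.163),.054,.064,.032,.042),'neck',g((.513,-.163),.095,.128,.013,.022),'ring',g((.513,-.162),.01,.026,.034,.04),
     'jar',g((.602,-.16),.03,.058,.0225,.032),'bowl',g((.6045,.171),.012,.038,.035,.045),'filter',g((.513,.167),.095,.108,.015,.025),
     'ljar',g((.705,.005),.02,.09,.0345,.045),'bottle',g((.435,-.002),.02,.09,.03,.04))
    Q=P[(np.hypot(P[:,0]-.513,P[:,1]+.163)<.04)&(P[:,2]<.16)]; print('top',np.round(np.percentile(Q[:,2],99.5),4))
    save('f_'+c,cv2.resize(im[100:290,80:410],(798,460)))
    A=np.load(c+'.npz'); P,_,_=cloud(robot.get_calibration(c),A['d'])
    print('before ljar',g((.705,.005),.02,.09,.0345,.045),'bottle',g((.435,-.002),.02,.09,.03,.04))
E
```

```text
t: 45.95
position: [0.5118, -0.1628, 0.1285]
tool_rot: [0.707, 0.707, -0.001, -0.002]
contact_force: [0.1, -0.3, -1.0]
finger_gap: 0.798
grasp_force: 0.0
t: 46.62
position: [0.5146, -0.1641, 0.2515]
tool_rot: [0.707, 0.707, 0.001, 0.003]
contact_force: [0.4, -0.0, -0.5]
finger_gap: 0.798
grasp_force: 0.0
scene ball (array([ 0.5108, -0.1632]), 59) neck (array([ 0.5111, -0.1645]), 77) ring (array([ 0.5113, -0.1629]), 47) jar (array([ 0.6014, -0.1595]), 115) bowl (array([0.6023, 0.1739]), 176) filter (array([0.5142, 0.1691]), 33) ljar (array([0.7057, 0.0066]), 468) bottle (array([ 0.4334, -0.0065]), 324)
top 0.1387
before ljar (array([0.7058, 0.0066]), 475) bottle (array([ 0.4334, -0.0065]), 319)
side ball (array([ 0.5145, -0.1665]), 53) neck (array([ 0.5136, -0.1669]), 74) ring (array([ 0.5139, -0.1656]), 71) jar (array([ 0.6039, -0.1626]), 101) bowl (array([0.6069, 0.1694]), 149) filter (array([0.5157, 0.1663]), 31) ljar (array([0.7086, 0.0038]), 368) bottle (array([ 0.436 , -0.0093]), 334)
top 0.1398
before ljar (array([0.7086, 0.0038]), 368) bottle (array([ 0.4362, -0.0091]), 332)
```

View pics/f_side.png

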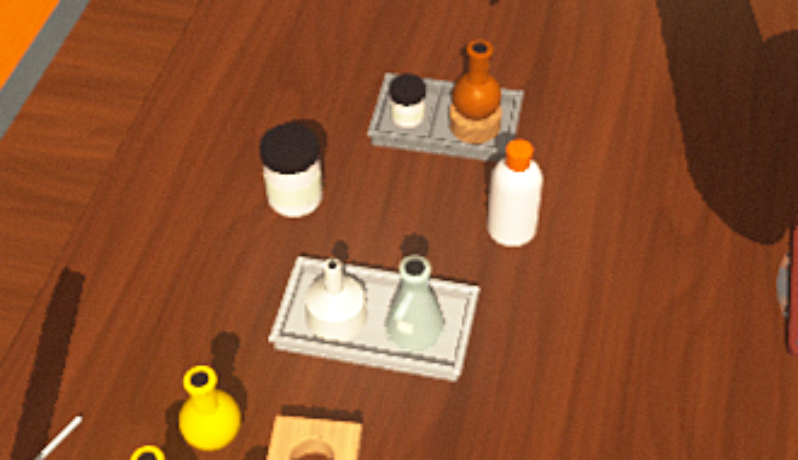

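View pics/f_scene.png

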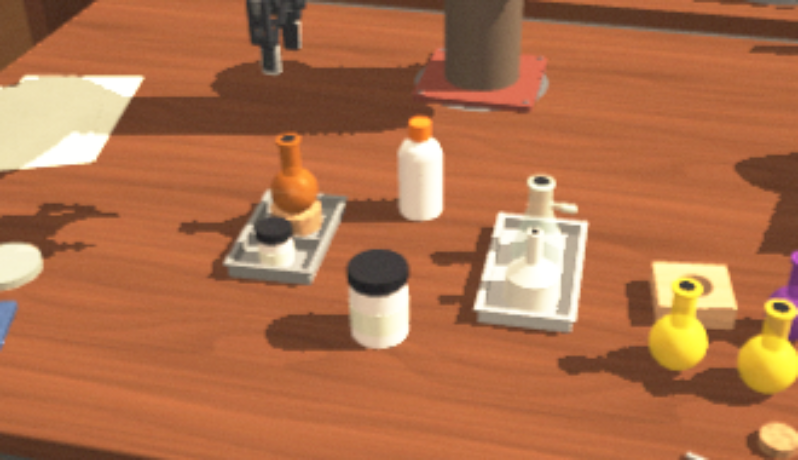

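Both views show the flask upright on the ring, at (477,95) in the side crop. The jar is in the small bay, and the funnel and filter flask stand in the steel tray. The large jar and bottle measure unmoved, and the gripper is clear, so I'm handing in.

```bash
python3 -c "
from bench import robot
print(robot.hand_in())"
```

```text
the job is handed in; nothing more can be done
None
```

Both kits are made up and the job is handed in at about 47 s of the 144 s allowed; my last camera check showed every item in place and the large jar and wash bottle unmoved, but the hand-in returned no verdict.

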